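Open the steam iron's water stop with the T-key

TASK

The lint comb has been left across the mouth of the blue-topped valve box: first lay it flat on the aluminium iron rest plate and let go of it. Then take the T-key from its cradle, lower it down the blue box's shaft onto the square stem and with it turn the stem anticlockwise (seen from above) all the way to its open stop. Draw the key out and hang it back in its cradle as it was, leaving the red-topped valve alone and everything else where it stands.

Things in the scene. Friction and masses are not known exactly. Their poses are not given: they have to be found in the camera images.
- comb_mid (a point): Loose navy plastic lint comb, 130 mm long (x), lying flat over the mouth of the blue box; point at its centre, 8 mm above its underside. Handle 20 mm wide (y) and 16 mm thick, from x = -65 to +30 mm; flat head 44 mm wide and 10 mm thick from x = +30 to +65 mm with short steel teeth beyond to +75. z up. 50 g
- plate_top (a point): Fixed aluminium iron rest plate, 120 x 180 x 8 mm (x, y, z); point at the centre of its upper face, z up
- blue_box: Fixed white valve box with a blue top, 90 x 90 mm, 130 mm high; origin under its centre. In its middle a square shaft 44 x 44 mm, open at the top, reaches down to the shelf; its walls are parallel to the box's sides. A copper pipe stub sticks out 76 mm along +x from the centre, low down
- blue_stem (a joint): Angle of the stem in the blue box: 0 shut, grows anticlockwise seen from above, 1.25 rad is the open stop; starts 0 to 0.3. It stays where it is left; about 0.15 N m turns it
- blue_stem_top (a point): Centre of the top of the blue box's brass square stem, 48 mm above the shelf (82 mm below the mouth), turning with the stem; its axes are the stem's flats, and at 0 rad they are parallel to the box's sides. Stem 14 x 14 mm, stepped to 10 x 10 mm in the top 3 mm, standing 32 mm above a white disc of 38 mm diameter
- red_box: Fixed valve box like the blue one, with a red top and an open mouth; origin under its centre. Not to be used
- red_stem (a joint): Angle of the stem in the red box, 0 at the start; must stay
- key_bar (a point): Loose steel T-key (300 g), hanging upright; point at the centre of its orange crossbar, which is 110 mm long (y), 14 mm wide (x) and 14 mm high (z). A round shank 12 mm thick runs down (-z) from it to the socket. Whole key: 165 mm from this point to the mouth of the socket
- key_socket (a point): Centre of the mouth of the key's square socket, its lowest point: 24.5 x 24.5 mm outside, 16.5 x 16.5 mm hole, 18 mm deep, sides parallel to x and y (so it fits the stem in four ways, with about 0.2 rad of play each way). Fully down it stands 18 mm below the stem's top, that is 30 mm above the shelf
- key: The same T-key; origin at the socket's mouth, z up along the shank to the crossbar
- cradle_seat (a point): Fixed cradle for the key: two grey posts 88 mm apart (centres at y = -44 and +44 mm, each 10 mm thick in y, 30 mm in x) on a dark base 80 x 120 x 10 mm. The crossbar lies along y across the notches in the posts' tops; point where the crossbar's centre rests, 185 mm above the shelf. Notches 20 mm wide in x, their lips 8 mm high (up to 186 mm above the shelf); the shank hangs between the posts, its lower end 20 mm above the shelf, and may sway a little when let go
- tin: Loose stainless steel tin with screw-top lid, 88 mm diameter, 88 mm high; origin under its centre. Leave standing
- spray: Loose green spray can, 48 mm diameter, 200 mm high; origin under its centre. Leave standing
- water: Loose clear bottle with a white cap, 52 mm diameter, 190 mm high; origin under its centre. Leave standing
- brush: Loose clothes brush 170 mm long lying at the right, outside the other things; origin under its middle. Leave it
Things that resemble listed ones, but are neither listed nor needed, are in the scene too. Of the things shaped like the part that bears plate_top, the aluminium one is meant.

How it is judged:
By the outcome, as a careful person would: the job done as asked, in the order asked, and still so for the second after the job is handed in, with the robot touching nothing.
It also fails if it takes over 70 s, if anything falls off the work surface, if the arm or the gripper's body presses on something with over 40 N, if the wrist force passes 120 N, or if a joint passes its speed limit or range.

ROBOT

A 7-joint arm with a two-finger parallel gripper is mounted at the origin on the work surface. World frame = base frame: x ahead of the robot, y to its left, z up, the work surface at z = 0. Lengths are in m, angles in rad, forces in N, time in s.
With the tool pointing down it reaches from about 0.425 to 0.925 m from the base axis. Payload 6.8 kg.
Tool frame: the origin (TCP) lies midway between the tips of the shut fingers; the grasp point (between the pads) lies 19 mm behind it; z points along the fingers, y is the direction in which the jaws open and shut (so a half turn about z gives the same grasp; the last joint's range is limited). The gripper opens to 85 mm and grips with 20 to 120 N. Pads are 22 mm wide; open, the fingers measure 114 mm over their backs; the gripper's body (76 mm by 85 mm) begins 54 mm behind the grasp point. The pads swing forward as they close: fully open they stand 13 mm farther back than shut.
Start: joints at [-1.334, 0.477, 0.022, 1.555, -0.011, 1.109, -0.083], TCP at [0.228, 0.635, 0.231] pointing down, gripper open.
Joint ranges: [-2.96, 2.96], [-0.34, 2.1], [-1.41, 1.46], [0.24, 2.44], [-1.37, 4.51], [0.17, 1.92], [-2.96, 2.96]. Speed limits (rad/s): [2.39, 2.39, 3.14, 3.14, 3.14, 3.14, 3.14].

INTERFACE

Orientations are given as a unit quaternion [w, x, y, z].
In Python, from station import status, eyes, workorder gives the robot as it stands. The module is installed in compiled form; this text tells all that it offers.
- The arm moves only by the shell command python3 -m jog 'ROWS' [FORCE]. ROWS is text: rows parted by semicolons, each of 7 numbers parted by spaces: the shift along the tool's x, y, z in m, then the turn, a rotation vector about the tool's x, y, z in degrees, then the finger opening in m, from 0 to 0.0854. In form: dx dy dz rx ry rz jaw; .... A call has 1 to 5 rows; each row is the pose to reach, as a shift and turn from the pose commanded when the call began, along the tool's axes at that moment; what a row does not reach only later rows make up. A row lasts 1/10 s, in which the tool goes at most 50 mm and 8.59 degrees, less where a joint would pass 70% of its speed; a pose out of reach is approached as far as the arm can. A call with a gripper value outside its range is refused whole. The fingers move at their own pace and stop on an object; FORCE is the grip in N (left out, the last holds). Time passes only in rows, so rows that repeat a pose let the fingers close. It gives the time, the measured TCP pose, the force and the opening at its end, in the units of the state.
- status.get_obs(): the state, without advancing time (a new reading comes with each control period).
- eyes.read_camera(name): name is "scene" or "top" or "wrist"; returns a dict with "image" (420x560x3 uint8, red, green, blue), "intrinsics" (3x3 intrinsics, pixels), "k1" (the pictures are not rectified: a ray, as slopes to the right and down, at radius r is drawn at 1 + k1 r^2 times it, then the intrinsics apply), "position" and "orientation" of the camera in the world. Camera axes: x right, y up, looking along -z (the intrinsics and any distortion apply to the point x, -y, -z); pixel columns grow to the right and rows downward; lengths in m; the calibration is good to about 2 mm. A picture is of the moment at which its call begins. There is no depth.
- workorder.hand_in(): hands the job in, once; it reports no verdict.
The state is a dict: "t": time; "q": joint angles; "joint_vel": joint speeds; "joint_torque": joint torques, N m; "eef_pos": TCP position; "tool_rot": TCP orientation; "contact_force": force on the tool from outside, world axes, zero at the start; "torque": the same for the moment, N m; "gripper_width": opening from 0.0 (shut) to 1.0 (fully open).
Only numpy, scipy, OpenCV 4.12 (cv2) and the standard library are available. Lean on these libraries where they do the work, as an engineer would, in place of code of your own. Each camera call takes 0.05 s, during which the arm holds its last target.

## Working session

There is one attempt and no reset: what is moved stays moved. The work goes in short steps, Python scripts to look and compute and a shell command to move; the robot and the scene stay as the last step left them, time stands still between calls to the robot, and variables do not carry over. Pictures are saved under pics/ and viewed, and the job is handed in when it is done.

```bash
mkdir -p pics; ls; python3 - <<'E'
from station import status, eyes
import cv2
o=status.get_obs()
for k,v in o.items(): print(k,v)
for n in ["scene","top","wrist"]:
    c=eyes.read_camera(n)
    cv2.imwrite(f"pics/{n}0.png",c["image"][:,:,::-1])
    print(n,c["intrinsics"],c["k1"],c["position"],c["orientation"])
E
```

```text
pics
t 0.0
q [-1.33410906  0.47781597  0.0223521   1.55644273 -0.01150659  1.10932713
 -0.08310557]
joint_vel [-9.20737059e-05 -1.87962509e-04  4.94977081e-04 -4.90619494e-04
  7.14389691e-04 -6.14718099e-04  1.20316034e-03]
joint_torque [ 6.27164500e-04 -5.96463668e+01  1.60892006e+00 -2.81177455e+01
  1.25754270e-02  9.45061678e-03 -6.17493470e-06]
eef_pos [0.22796548 0.63470471 0.23031901]
tool_rot [-9.09310652e-05  1.71539835e-01  9.85176743e-01 -9.27980843e-04]
contact_force [-0.50820305 -0.17199253  0.2801604 ]
torque [-0.0148963  -0.01189391 -0.01559741]
gripper_width 0.9983988345711141
scene [[407.79315713   0.         282.96259772]
 [  0.         407.79315713 209.33762122]
 [  0.           0.           1.        ]] -0.08686355378319875 [1.19852438 0.59849742 0.71756336] [0.37629423 0.2003597  0.43985958 0.79043165]
top [[517.36541412   0.         276.08008453]
 [  0.         517.36541412 212.38803408]
 [  0.           0.           1.        ]] 0.020607069622964543 [ 0.29515687 -0.0178246   1.4982573 ] [-0.70046262 -0.04649424  0.03651904  0.71123608]
wrist [[351.11730507   0.         282.15761058]
 [  0.         351.11730507 209.43793487]
 [  0.           0.           1.        ]] -0.018864398267687103 [0.1531448  0.66131647 0.37265712] [ 0.80770101 -0.12904091 -0.09018747  0.5681846 ]
```

View pics/scene0.png

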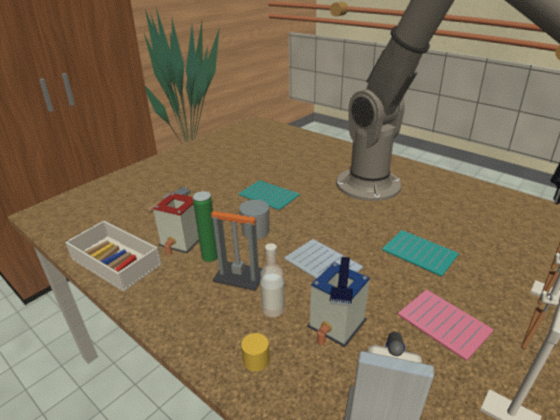

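View pics/top0.png

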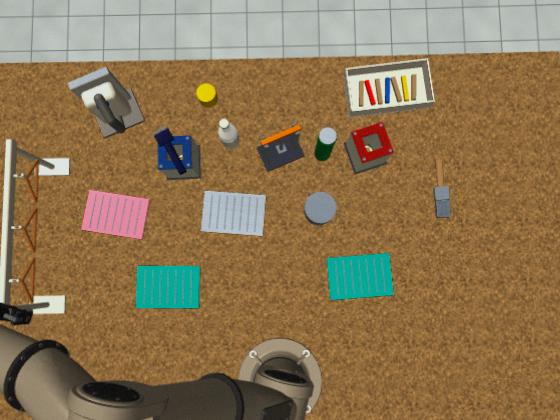

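View pics/wrist0.png

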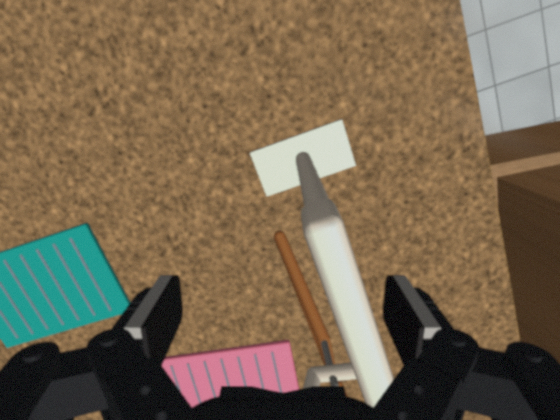

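The aluminium plate is the silver one at top (234,213) and scene (323,260). The blue box with the comb is at top (178,155), the cradle with the orange bar at (281,145), and the red box at (370,147). Next I'll write helpers and measure.

```bash
cat > h.py <<'E'
import numpy as np, cv2
from scipy.spatial.transform import Rotation as R
from station import status, eyes
def rot(q): return R.from_quat([q[1],q[2],q[3],q[0]]).as_matrix()
def cam(n):
    c=eyes.read_camera(n); c["R"]=rot(c["orientation"]); c["p"]=np.array(c["position"]); c["K"]=np.array(c["intrinsics"]); return c
def dist(c): return np.array([c["k1"],0,0,0,0],float)
def ray(c,uv):
    p=cv2.undistortPoints(np.array([[uv]],float),c["K"],dist(c))[0,0]
    d=c["R"]@np.array([p[0],-p[1],-1.0]); return d/np.linalg.norm(d)
def plane(c,uv,z):
    d=ray(c,uv); return c["p"]+d*(z-c["p"][2])/d[2]
def proj(c,X):
    v=c["R"].T@(np.asarray(X,float)-c["p"]); x,y=v[0]/-v[2],-v[1]/-v[2]
    s=1+c["k1"]*(x*x+y*y); return np.array([c["K"][0,0]*x*s+c["K"][0,2],c["K"][1,1]*y*s+c["K"][1,2]])
def tri(c1,u1,c2,u2):
    d1,d2=ray(c1,u1),ray(c2,u2); A=np.stack([d1,-d2],1); t=np.linalg.lstsq(A,c2["p"]-c1["p"],rcond=None)[0]
    a,b=c1["p"]+t[0]*d1,c2["p"]+t[1]*d2; return (a+b)/2,np.linalg.norm(a-b)
def crop(c,x0,y0,x1,y1,s,name):
    im=c["image"][y0:y1,x0:x1,::-1]; cv2.imwrite("pics/"+name,cv2.resize(im,None,fx=s,fy=s,interpolation=cv2.INTER_CUBIC))
E
python3 - <<'E'
from h import *
import pickle
T=cam("top");S=cam("scene");pickle.dump((T,S),open("c0.pkl","wb"))
crop(T,140,110,240,185,8,"t_blue.png"); crop(T,250,110,400,185,5,"t_crad.png")
crop(S,290,240,390,350,5,"s_blue.png"); crop(S,150,180,290,320,4,"s_crad.png")
E
```

```text
(no output)
```

View pics/t_blue.png

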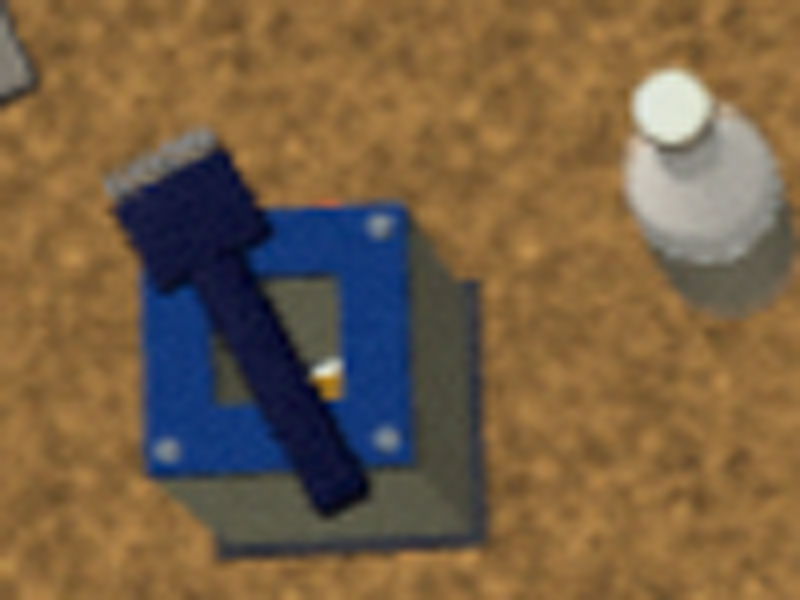

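View pics/t_crad.png

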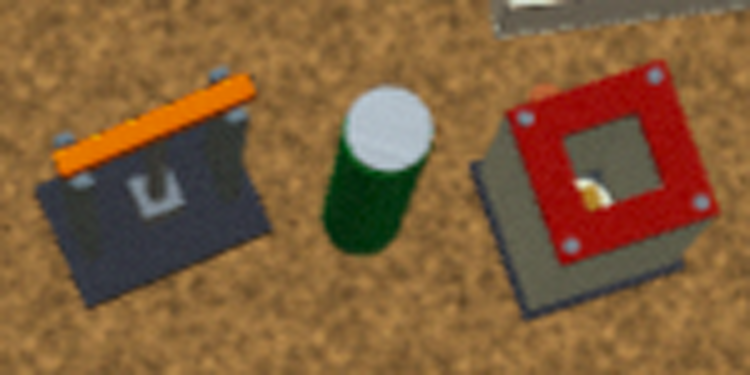

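View pics/s_blue.png

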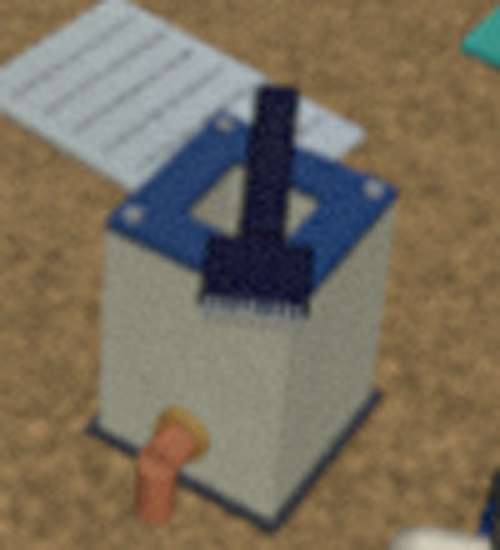

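View pics/s_crad.png

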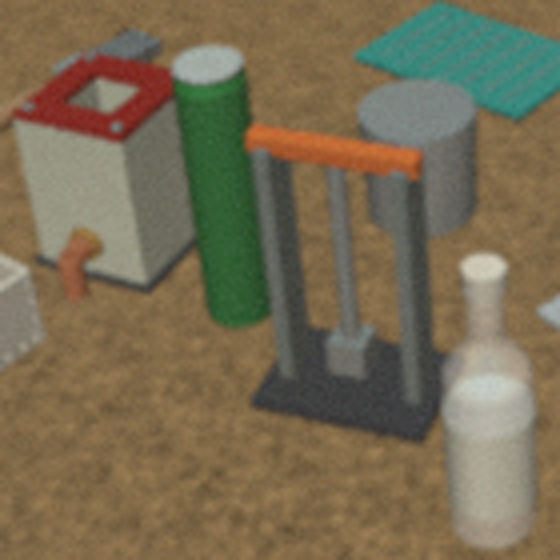

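```bash
python3 - <<'E'
from h import *
import pickle
T,S=pickle.load(open("c0.pkl","rb"))
def hsv(c): return cv2.cvtColor(c["image"],cv2.COLOR_RGB2HSV)
def comp(m,box):
    x0,y0,x1,y1=box; k=np.zeros_like(m); k[y0:y1,x0:x1]=m[y0:y1,x0:x1]
    n,l,st,ce=cv2.connectedComponentsWithStats(k); i=1+np.argmax(st[1:,4]); return (l==i).astype(np.uint8),ce[i],st[i]
H=hsv(T);HS=hsv(S)
# blue top corners (crop readings)
print("blue top")
C=[np.array(p)/8-.0+np.array([140,110])-0.44 for p in [(142,205),(408,205),(413,468),(148,477)]]
P=np.array([plane(T,c,.130) for c in C]); print(P.round(4), P.mean(0).round(4)); print([np.linalg.norm(P[i]-P[(i+1)%4]).round(4) for i in range(4)])
for i in range(4):
    e=P[(i+1)%4]-P[i]; print(np.degrees(np.arctan2(e[1],e[0])).round(1))
Sc=[np.array(p)/5+np.array([290,240])-.4 for p in [(220,112),(397,190),(288,285),(107,222)]]
Q=np.array([plane(S,c,.130) for c in Sc]); print("scene",Q.round(4),Q.mean(0).round(4),[np.linalg.norm(Q[i]-Q[(i+1)%4]).round(4) for i in range(4)])
# orange bar
for c,h,box,n in[(T,H,(250,110,310,160),'T'),(S,HS,(200,200,270,235),'S')]:
    m=((h[...,0]<14)&(h[...,1]>200)&(h[...,2]>120)).astype(np.uint8)
    m,ce,st=comp(m,box); r=cv2.minAreaRect(cv2.findNonZero(m)); print(n,"orange",ce,st,r)
    if n=='T':
        b=cv2.boxPoints(r); W=np.array([plane(c,p,.192) for p in b]); print(W.round(4)); print("center z.192",plane(c,ce,.192).round(4))
        cT=ce
        e=W[1]-W[0] if np.linalg.norm(W[1]-W[0])>np.linalg.norm(W[2]-W[1]) else W[2]-W[1]
        print("len",np.linalg.norm(e),"ang",np.degrees(np.arctan2(e[1],e[0])))
    else: print("tri",tri(T,cT,S,ce), plane(S,ce,.187))
# plate
for c,h,box,n in[(T,H,(195,185,275,242),'T'),(S,HS,(275,235,370,285),'S')]:
    im=c["image"].astype(int); m=((im[...,2]>im[...,0]-5)&(im[...,2]>140)).astype(np.uint8)
    m=cv2.morphologyEx(m,cv2.MORPH_CLOSE,np.ones((5,5))); m,ce,st=comp(m,box); r=cv2.minAreaRect(cv2.findNonZero(m)); print(n,"plate",ce,st,r)
    b=cv2.boxPoints(r); W=np.array([plane(c,p,.008) for p in b]); print(W.round(4),plane(c,ce,.008).round(4),[np.linalg.norm(W[i]-W[(i+1)%4]).round(4) for i in range(4)])
    e=W[1]-W[0]; print(np.degrees(np.arctan2(e[1],e[0])))
# comb
im=T["image"].astype(int)
m=((im.sum(2)<130)&(im[...,2]>im[...,0]+10)).astype(np.uint8); m,ce,st=comp(m,(145,120,200,180)); print("comb",ce,st)
pts=cv2.findNonZero(m)[:,0].astype(float); W=np.array([plane(T,p,.144) for p in pts])[:,:2]; mu=W.mean(0);u,s,v=np.linalg.svd(W-mu); d=v[0]; 
if d[0]<0:d=-d
pr=(W-mu)@d; print(mu,d,np.degrees(np.arctan2(d[1],d[0])),pr.min(),pr.max())
lo=mu+d*pr.min()
# handle axis only
sel=(pr-pr.min()<.09)&(pr-pr.min()>.005); w2=W[sel]; u,s,v=np.linalg.svd(w2-w2.mean(0)); d2=v[0]*np.sign(v[0][0]); print("handle",w2.mean(0),d2,np.degrees(np.arctan2(d2[1],d2[0])))
for x in np.arange(pr.min(),pr.max(),.01):
    s_=(pr>=x)&(pr<x+.01); nn=np.array([-d[1],d[0]]); q=(W[s_]-mu)@nn; print(round(x-pr.min(),3),q.mean().round(4),np.ptp(q).round(4))
E
```

```text
blue top
[[0.6731 0.3199 0.13  ]
 [0.6716 0.2295 0.13  ]
 [0.5808 0.2274 0.13  ]
 [0.5792 0.3168 0.13  ]] [0.6262 0.2734 0.13  ]
[np.float64(0.0904), np.float64(0.0908), np.float64(0.0894), np.float64(0.094)]
-91.0
-178.7
91.0
1.9
scene [[0.5848 0.2283 0.13  ]
 [0.5815 0.3168 0.13  ]
 [0.659  0.3107 0.13  ]
 [0.6744 0.2312 0.13  ]] [0.6249 0.2717 0.13  ] [np.float64(0.0885), np.float64(0.0778), np.float64(0.0809), np.float64(0.0897)]
T orange [288.5 133.5] [287 133   4   2   4] ((288.5000305175781, 133.49998474121094), (0.4472135603427887, 3.130495071411133), 63.43495178222656)
[[ 0.6532 -0.0317  0.192 ]
 [ 0.6567 -0.039   0.192 ]
 [ 0.6557 -0.0395  0.192 ]
 [ 0.6521 -0.0322  0.192 ]]
center z.192 [ 0.6544 -0.0356  0.192 ]
len 0.008131398319135622 ang -63.921965858449624Traceback (most recent call last):
  File "<stdin>", line 20, in <module>
  File "<stdin>", line 7, in comp
    return _wrapfunc(a, 'argmax', axis=axis, out=out, **kwds)
    return bound(*args, **kwds)
ValueError: attempt to get argmax of an empty sequence
```

```bash
python3 - <<'E'
from h import *
import pickle
T,S=pickle.load(open("c0.pkl","rb"))
def hsv(c): return cv2.cvtColor(c["image"],cv2.COLOR_RGB2HSV)
def comp(m,box):
    x0,y0,x1,y1=box; k=np.zeros_like(m); k[y0:y1,x0:x1]=m[y0:y1,x0:x1]
    n,l,st,ce=cv2.connectedComponentsWithStats(k); i=1+np.argmax(st[1:,4]); return (l==i).astype(np.uint8),ce[i],st[i]
H=hsv(T);HS=hsv(S)
print(H[133,280],HS[217,233])
for c,h,box,n in[(T,H,(250,110,310,160),'T'),(S,HS,(200,200,270,235),'S')]:
    im=c["image"].astype(int); m=((im[...,0]>150)&(im[...,0]-im[...,2]>(150 if n=='T' else 100))).astype(np.uint8)
    m,ce,st=comp(m,box); r=cv2.minAreaRect(cv2.findNonZero(m)); print(n,"orange",ce,st,r)
    if n=='T':
        b=cv2.boxPoints(r); W=np.array([plane(c,p,.192) for p in b]); print(W.round(4)); print("center z.192",plane(c,ce,.192).round(4))
        cT=ce
        e=W[1]-W[0] if np.linalg.norm(W[1]-W[0])>np.linalg.norm(W[2]-W[1]) else W[2]-W[1]
        print("len",np.linalg.norm(e),"ang",np.degrees(np.arctan2(e[1],e[0])))
    else: print("tri",tri(T,cT,S,ce), plane(S,ce,.187))
for c,h,box,n in[(T,H,(195,185,275,242),'T'),(S,HS,(275,235,370,285),'S')]:
    im=c["image"].astype(int); m=((im[...,2]>im[...,0]-5)&(im[...,2]>140)).astype(np.uint8)
    m=cv2.morphologyEx(m,cv2.MORPH_CLOSE,np.ones((5,5))); m,ce,st=comp(m,box); r=cv2.minAreaRect(cv2.findNonZero(m)); print(n,"plate",ce,st,r)
    b=cv2.boxPoints(r); W=np.array([plane(c,p,.008) for p in b]); print(W.round(4),plane(c,ce,.008).round(4),[np.linalg.norm(W[i]-W[(i+1)%4]).round(4) for i in range(4)])
    e=W[1]-W[0]; print(np.degrees(np.arctan2(e[1],e[0])))
im=T["image"].astype(int)
m=((im.sum(2)<130)&(im[...,2]>im[...,0]+10)).astype(np.uint8); m,ce,st=comp(m,(145,120,200,180)); print("comb",ce,st)
pts=cv2.findNonZero(m)[:,0].astype(float); W=np.array([plane(T,p,.144) for p in pts])[:,:2]; mu=W.mean(0);u,s,v=np.linalg.svd(W-mu); d=v[0]; 
if d[0]<0:d=-d
pr=(W-mu)@d; print(mu,d,np.degrees(np.arctan2(d[1],d[0])),pr.min(),pr.max())
sel=(pr-pr.min()<.09)&(pr-pr.min()>.005); w2=W[sel]; u,s,v=np.linalg.svd(w2-w2.mean(0)); d2=v[0]*np.sign(v[0][0]); print("handle",w2.mean(0),d2,np.degrees(np.arctan2(d2[1],d2[0])))
q=(W-w2.mean(0))@d2; print("ends along handle",q.min(),q.max(), w2.mean(0)+d2*(q.min()+.065), w2.mean(0)+d2*(q.max()-.065))
E
```

```text
[ 16 255 228] [ 12 182 186]
T orange [280.34722222 134.39814815] [261 125  40  20 216] ((280.25848388671875, 134.42910766601562), (5.100742340087891, 42.15196990966797), 67.06790161132812)
[[ 0.6378  0.0388  0.192 ]
 [ 0.6795 -0.0624  0.192 ]
 [ 0.6669 -0.0673  0.192 ]
 [ 0.6253  0.0338  0.192 ]]
center z.192 [ 0.6524 -0.0144  0.192 ]
len 0.10937875905808721 ang -67.5962629829775
S orange [232.77946768 216.96197719] [212 211  43  13 263] ((232.7027130126953, 217.28379821777344), (42.5793342590332, 6.904757499694824), 9.462322235107422)
tri (array([ 0.65404225, -0.01485676,  0.18756935]), np.float64(0.0011730911614658806)) [ 0.65373526 -0.01606735  0.187     ]
T plate [233.07116862 212.86777194] [ 201  191   65   45 2473] ((232.97352600097656, 212.84413146972656), (61.58729553222656, 40.18896484375), 4.39870548248291)
[[0.4219 0.2208 0.008 ]
 [0.5391 0.2121 0.008 ]
 [0.5222 0.0329 0.008 ]
 [0.4054 0.0432 0.008 ]] [0.4718 0.1269 0.008 ] [np.float64(0.1175), np.float64(0.18), np.float64(0.1172), np.float64(0.1784)]
-4.24415132127044
S plate [313.81014873 257.42607174] [ 285  240   58   38 1143] ((313.85296630859375, 256.9117736816406), (49.39159393310547, 32.24173355102539), 30.963754653930664)
[[ 0.527   0.0361  0.008 ]
 [ 0.394  -0.0083  0.008 ]
 [ 0.4183  0.1577  0.008 ]
 [ 0.5391  0.185   0.008 ]] [0.4747 0.0979 0.008 ] [np.float64(0.1402), np.float64(0.1677), np.float64(0.1238), np.float64(0.1494)]
-161.5372041732997
comb [169.90366972 148.73165138] [155 129  31  45 436]
[0.63157821 0.28228558] [0.88251889 0.47027694] 28.052274833082663 -0.07344102312500973 0.05309805357241955
handle [0.60845483 0.27012986] [0.87934003 0.47619441] 28.437146299463873
ends along handle -0.047365914267429456 0.07911187104677941 [0.62396119 0.27852711] [0.62086397 0.27684986]
```

Measured positions:

| Thing | Position (m) | Yaw |
|---|---|---|
| Blue box | (0.626, 0.273) | about 1° |
| Comb | (0.6225, 0.2777) | 28.4° |
| Plate centre | (0.472, 0.127) | -4.3° |
| Key bar | (0.653, -0.0146), z 0.1876 by triangulation | 22.4° |

The sizes agree with the sizes given. Next I'll add a helper that works out the tool-frame shift to a world goal.

```bash
cat > g.py <<'E'
# usage: g.py x y z alpha_deg  -> shift/turn in tool axes from the present pose (tool down, tool x at alpha)
import sys
from h import *
o=status.get_obs(); p=o["eef_pos"]; M=rot(o["tool_rot"])
print("t",round(o["t"],2),"pos",np.round(p,4),"alpha",round(np.degrees(np.arctan2(M[1,0],M[0,0])),2),"q7",round(o["q"][6],2),"F",np.round(o["contact_force"],1),"T",np.round(o["torque"],2),"w",round(o["gripper_width"],3))
if len(sys.argv)>4:
    x,y,z,a=map(float,sys.argv[1:5]); a=np.radians(a)
    G=np.array([[np.cos(a),np.sin(a),0],[np.sin(a),-np.cos(a),0],[0,0,-1]]).T.T
    G=np.column_stack([[np.cos(a),np.sin(a),0],[np.sin(a),-np.cos(a),0],[0,0,-1]])
    print("shift",np.round(M.T@(np.array([x,y,z])-p),4),"turn",np.round(np.degrees(R.from_matrix(M.T@G).as_rotvec()),1))
E
python3 g.py 0.6225 0.2777 0.28 28.4; python3 - <<'E'
from h import *
import pickle
T,S=pickle.load(open("c0.pkl","rb"))
print("spray",plane(T,(328,134),.2),"bottle",plane(T,(224,123),.19),"tin",plane(T,(320,208),.088),"red",plane(T,(370,143),.13),"yellow",plane(T,(206,92),.05))
for u,v in [(95,80),(105,110),(85,90)]: print("iron",plane(T,(u,v),.15))
E
```

```text
t 0.25 pos [0.2281 0.635  0.2308] alpha 160.24 q7 -0.08 F [-0.   0.2  0.2] T [ 0.07  0.02 -0.03] w 0.994
shift [-0.492 -0.203 -0.049] turn [-0.000e+00  1.000e-01  1.318e+02]
spray [ 0.64897377 -0.13678723  0.2       ] bottle [0.68599106 0.13165562 0.19      ] tin [ 0.47191671 -0.11977785  0.088     ] red [ 0.64101656 -0.25553853  0.13      ] yellow [0.82104016 0.19959369 0.05      ]
iron [0.823562   0.48560453 0.15      ]
iron [0.73940782 0.45669943 0.15      ]
iron [0.79598234 0.51199891 0.15      ]
```

```bash
python3 -m jog '-0.05 -0.02 -0.01 0 0 8.5 0.0854; -0.1 -0.041 -0.02 0 0 17 0.0854; -0.15 -0.062 -0.03 0 0 25.5 0.0854; -0.2 -0.083 -0.04 0 0 34 0.0854; -0.25 -0.103 -0.05 0 0 42.5 0.0854' 30; python3 g.py 0.6225 0.2777 0.28 28.4
```

```text
t: 0.75
eef_pos: [0.4115, 0.4686, 0.2772]
tool_rot: [-0.0, 0.519, 0.854, 0.0]
contact_force: [0.8, 0.8, -0.6]
gripper_width: 0.997
t 0.75 pos [0.4115 0.4686 0.2772] alpha 117.4 q7 -0.39 F [ 0.8  0.8 -0.6] T [ 0.04 -0.05 -0.  ] w 0.997
shift [-0.2666  0.0995 -0.0028] turn [-0. -0. 89.]
```

```bash
python3 -m jog '-0.045 0.017 0 0 0 8.5 0.0854; -0.09 0.033 0 0 0 17 0.0854; -0.135 0.05 0 0 0 25.5 0.0854; -0.18 0.067 0 0 0 34 0.0854; -0.225 0.084 0 0 0 42.5 0.0854'; python3 g.py 0.6225 0.2777 0.28 28.4
```

```text
t: 1.25
eef_pos: [0.5905, 0.3089, 0.2769]
tool_rot: [-0.0, 0.794, 0.608, 0.0]
contact_force: [0.9, 0.7, 0.2]
gripper_width: 0.999
t 1.25 pos [0.5905 0.3089 0.2769] alpha 74.92 q7 -0.66 F [0.9 0.7 0.2] T [-0.01 -0.03  0.02] w 0.999
shift [-0.0218  0.039  -0.0031] turn [-0.  -0.  46.5]
```

```bash
python3 -m jog '0 0.01 0 0 0 8.5 0.05; -0.01 0.02 0 0 0 17 0.05; -0.015 0.03 0 0 0 25.5 0.05; -0.02 0.04 0 0 0 34 0.05; -0.02 0.04 0 0 0 42.5 0.05'; python3 g.py 0.6225 0.2777 0.28 28.4; python3 - <<'E'
from h import *
c=cam("wrist"); cv2.imwrite("pics/w1.png",c["image"][:,:,::-1]); print(c["p"])
E
```

```text
t: 1.75
eef_pos: [0.624, 0.2788, 0.2767]
tool_rot: [0.001, 0.961, 0.278, 0.0]
contact_force: [0.3, 0.1, 0.4]
gripper_width: 0.584
t 1.75 pos [0.624  0.2788 0.2767] alpha 32.26 q7 -1.26 F [0.3 0.1 0.4] T [-0.06 -0.01 -0.05] w 0.584
shift [-0.0019  0.0001 -0.0033] turn [ 0.1 -0.   3.9]
[0.69126591 0.32078015 0.41894984]
```

View pics/w1.png

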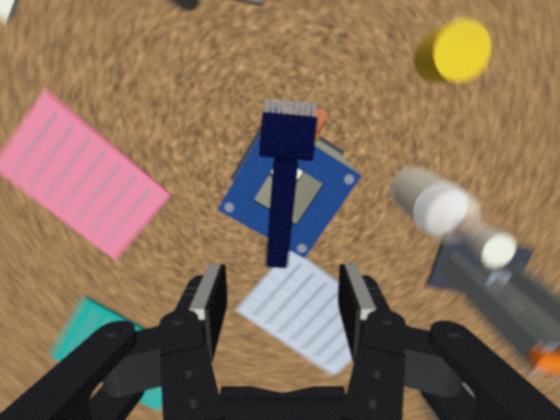

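The wrist view shows the comb with its head at (288,135), its handle end at (277,265), and the blue mouth below it. I'll refine the comb and box from this view.

```bash
python3 - <<'E'
from h import *
c=cam("wrist"); im=c["image"].astype(int)
m=((im.sum(2)<150)&(im[...,2]>im[...,0]+12)).astype(np.uint8); m[:, :240]=0; m[:,330:]=0; m[:100]=0; m[270:]=0
n,l,st,ce=cv2.connectedComponentsWithStats(m); i=1+np.argmax(st[1:,4]); print(st[i])
pts=cv2.findNonZero((l==i).astype(np.uint8))[:,0].astype(float)
W=np.array([plane(c,p,.146) for p in pts])[:,:2]
h=W[(pts[:,1]>175)&(pts[:,1]<258)]; mu=h.mean(0); v=np.linalg.svd(h-mu)[2][0]; v*=np.sign(v[0]); q=(W-mu)@v; e=(h-mu)@np.array([-v[1],v[0]])
print("handle yaw",np.degrees(np.arctan2(v[1],v[0])),"width",np.percentile(e,[1,99]),"ends",q.min(),q.max(),"mid from butt",mu+v*(q.min()+.065))
# blue box corners by hand on z .130
C=[(263,126),(361,179),(219,209),(304,257)]
P=np.array([plane(c,p,.13) for p in C]); print(P.round(4)); print("diag centre",((P[1]+P[2])/2).round(4))
blue=((im[...,2]>90)&(im[...,2]>im[...,0]+60)).astype(np.uint8); r=cv2.minAreaRect(cv2.findNonZero(cv2.morphologyEx(blue,cv2.MORPH_OPEN,np.ones((3,3)))));b=cv2.boxPoints(r);B=np.array([plane(c,p,.13) for p in b]);print("rect",B.round(4),B.mean(0).round(4))
E
```

```text
[ 260  114   56  153 4712]
handle yaw 28.697891765317358 width [-0.00901098  0.00900443] ends -0.04542940002901354 0.08148298965875733 mid from butt [0.627732   0.28006767]
[[0.663  0.3219 0.13  ]
 [0.6692 0.2295 0.13  ]
 [0.5827 0.3182 0.13  ]
 [0.5833 0.2309 0.13  ]]
diag centre [0.626  0.2738 0.13  ]
rect [[0.3648 0.394  0.13  ]
 [0.6885 0.3192 0.13  ]
 [0.6701 0.2169 0.13  ]
 [0.3078 0.2682 0.13  ]] [0.5078 0.2996 0.13  ]
```

```bash
python3 g.py 0.626 0.279 0.132 28.6; python3 -m jog '0 0 0.04 0 0 2 0.05; 0.001 -0.001 0.08 0 0 3.5 0.05; 0.001 -0.001 0.12 0 0 3.5 0.05; 0.001 -0.001 0.14 0 0 3.5 0.05; 0.001 -0.001 0.144 0 0 3.5 0.05'; python3 g.py 0.626 0.279 0.132 28.6
```

```text
t 1.85 pos [0.623  0.2805 0.2764] alpha 32.64 q7 -1.25 F [ 0.3  0.8 -0.7] T [ 0.05 -0.01  0.06] w 0.586
shift [0.0018 0.0028 0.1444] turn [0. 0. 4.]
t: 2.35
eef_pos: [0.621, 0.2821, 0.1295]
tool_rot: [0.0, 0.967, 0.255, -0.003]
contact_force: [-0.1, 0.2, -0.5]
gripper_width: 0.585
t 2.35 pos [0.621  0.2821 0.1295] alpha 29.5 q7 -1.24 F [-0.1  0.2 -0.5] T [ 0.04  0.03 -0.03] w 0.585
shift [ 0.0029  0.0051 -0.0026] turn [-0.   0.3  0.9]
```

```bash
python3 -m jog '0.003 0.004 -0.002 0 0 0.5 0.05; 0.003 0.004 -0.002 0 0 0.5 0.05'; python3 g.py 0.626 0.279 0.132 28.6;python3 g.py 0.626 0.279 0.132 28.6; python3 - <<'E'
from h import *
c=cam("wrist"); cv2.imwrite("pics/w2.png",c["image"][:,:,::-1])
E
python3 g.py 0.626 0.279 0.132 28.6
```

```text
t: 2.55
eef_pos: [0.6299, 0.2798, 0.137]
tool_rot: [-0.0, 0.969, 0.248, 0.002]
contact_force: [0.4, -0.6, -0.3]
gripper_width: 0.589
t 2.55 pos [0.6299 0.2798 0.137 ] alpha 28.76 q7 -1.24 F [ 0.4 -0.6 -0.3] T [0.02 0.01 0.06] w 0.589
shift [-0.0038 -0.0011  0.0049] turn [ 0.  -0.2  0.2]
t 2.55 pos [0.6299 0.2798 0.137 ] alpha 28.76 q7 -1.24 F [ 0.4 -0.6 -0.3] T [0.02 0.01 0.06] w 0.589
shift [-0.0038 -0.0011  0.0049] turn [ 0.  -0.2  0.2]
t 2.6 pos [0.6296 0.28   0.137 ] alpha 28.76 q7 -1.24 F [ 0.1 -0.2  0.6] T [-0.02 -0.02 -0.  ] w 0.585
shift [-0.0037 -0.0009  0.005 ] turn [ 0.  -0.2  0.2]
```

View pics/w2.png

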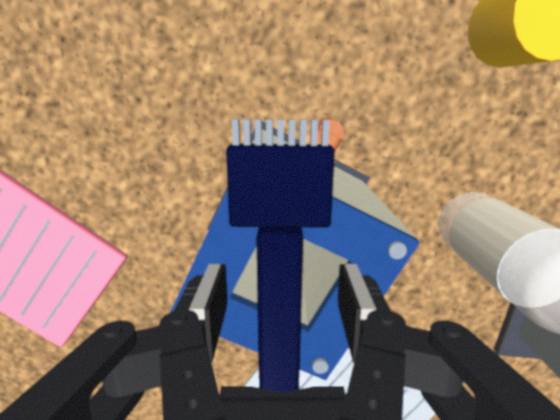

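The handle is centred between the fingers: it spans columns 258–302 and the pads are at 225 and 340. Lower 5 mm and close.

```bash
python3 -m jog '-0.002 0 0.0045 0 0 0 0.05; -0.002 0 0.0045 0 0 0 0.05; -0.002 0 0.0045 0 0 0 0.01; -0.002 0 0.0045 0 0 0 0.01; -0.002 0 0.0045 0 0 0 0.01' 40; python3 -m jog '0 0 0 0 0 0 0.01;0 0 0 0 0 0 0.01;0 0 0 0 0 0 0.01';  python3 g.py 0.626 0.279 0.132 28.6
```

```text
t: 3.1
eef_pos: [0.6264, 0.2792, 0.1306]
tool_rot: [-0.0, 0.969, 0.248, 0.0]
contact_force: [0.1, -0.3, -0.0]
gripper_width: 0.224
t: 3.4
eef_pos: [0.6263, 0.2792, 0.1306]
tool_rot: [-0.0, 0.969, 0.248, 0.0]
contact_force: [-1.0, -0.4, 5.1]
gripper_width: 0.224
t 3.4 pos [0.6263 0.2792 0.1306] alpha 28.75 q7 -1.24 F [-1.  -0.4  5.1] T [ 0.02  0.19 -0.  ] w 0.224
shift [-0.0004  0.     -0.0014] turn [-0.  -0.   0.1]
```

Gripped, with the opening at 19 mm. Lift and carry to the plate.

```bash
python3 -m jog '0 0 -0.01 0 0 0 0.01;0 0 -0.03 0 0 0 0.01;0 0 -0.06 0 0 0 0.01; 0 0 -0.09 0 0 0 0.01; 0 0 -0.09 0 0 0 0.01';  python3 g.py 0.472 0.127 0.12 85;  python3 - <<'E'
from h import *
c=cam("wrist"); cv2.imwrite("pics/w3.png",c["image"][:,:,::-1])
E
```

```text
t: 3.9
eef_pos: [0.6286, 0.2793, 0.2253]
tool_rot: [-0.001, 0.969, 0.248, 0.004]
contact_force: [0.2, -0.9, -0.5]
gripper_width: 0.222
t 3.9 pos [0.6286 0.2793 0.2253] alpha 28.72 q7 -1.29 F [ 0.2 -0.9 -0.5] T [-0.05 -0.05 -0.03] w 0.222
shift [-0.2113  0.0583  0.1038] turn [  0.2  -0.4 -56.3]
```

View pics/w3.png

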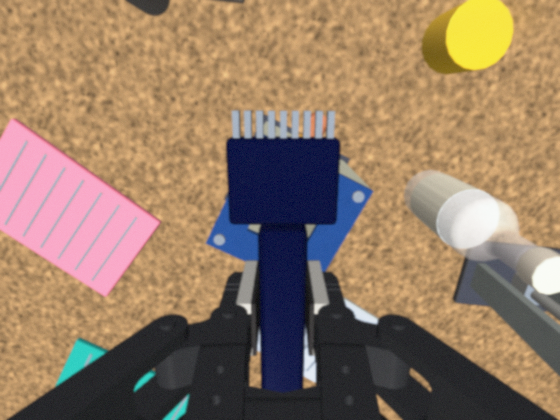

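The comb came up straight in the gripper, with its head at (284,180). On to the plate.

```bash
python3 -m jog '-0.035 0.01 0 0 0 -8.5 0.01; -0.075 0.02 0 0 0 -17 0.01;-0.115 0.032 0 0 0 -25.5 0.01;-0.155 0.043 0.02 0 0 -34 0.01;-0.195 0.054 0.04 0 0 -42.5 0.01';  python3 g.py 0.472 0.127 0.04 85
```

```text
t: 4.45
eef_pos: [0.4794, 0.1368, 0.1794]
tool_rot: [-0.0, 0.811, 0.585, -0.0]
contact_force: [0.6, -0.1, -1.0]
gripper_width: 0.224
t 4.45 pos [0.4794 0.1368 0.1794] alpha 71.62 q7 -0.55 F [ 0.6 -0.1 -1. ] T [-0.03 -0.    0.02] w 0.224
shift [-0.0117 -0.0039  0.1394] turn [ -0.   -0.  -13.4]
```

```bash
python3 -m jog '0 0.01 0.03 0 0 -7 0.01; 0 0.01 0.06 0 0 -13 0.01;0 0.01 0.09 0 0 -13.5 0.01;0 0.01 0.13 0 0 -13.5 0.01;0 0.01 0.13 0 0 -13.5 0.01';  python3 g.py 0.472 0.127 0.04 85
```

```text
t: 4.95
eef_pos: [0.4862, 0.1333, 0.0458]
tool_rot: [-0.002, 0.739, 0.674, -0.005]
contact_force: [-1.1, -0.2, -0.4]
gripper_width: 0.221
t 4.95 pos [0.4862 0.1333 0.0458] alpha 84.76 q7 -0.19 F [-1.1 -0.2 -0.4] T [-0.01  0.09 -0.04] w 0.221
shift [-0.0075 -0.0135  0.006 ] turn [-0.5  0.3 -0.2]
```

```bash
python3 -m jog '-0.004 -0.007 0.01 0 0 0 0.01; -0.0075 -0.0135 0.02 0 0 0 0.01;-0.0075 -0.0135 0.028 0 0 0 0.01;-0.0075 -0.0135 0.028 0 0 0 0.01;-0.0075 -0.0135 0.028 0 0 0 0.01';  python3 g.py 0.472 0.127 0.0095 85
```

```text
t: 5.45
eef_pos: [0.477, 0.1288, 0.0227]
tool_rot: [0.0, 0.739, 0.674, 0.0]
contact_force: [0.1, -0.1, -1.1]
gripper_width: 0.222
t 5.45 pos [0.477  0.1288 0.0227] alpha 84.75 q7 -0.16 F [ 0.1 -0.1 -1.1] T [ 0.02 -0.03  0.03] w 0.222
shift [-0.0022 -0.0048  0.0132] turn [ 0.  -0.  -0.2]
```

```bash
python3 -m jog '0 0 0 0 0 0 0.01; 0 0 0 0 0 0 0.01'; python3 g.py 0.472 0.127 0.0095 85; python3 - <<'E'
from h import *
c=cam("wrist"); cv2.imwrite("pics/w4.png",c["image"][:,:,::-1])
E
```

```text
t: 5.65
eef_pos: [0.477, 0.1288, 0.0227]
tool_rot: [0.0, 0.739, 0.674, 0.0]
contact_force: [0.5, 0.8, -1.1]
gripper_width: 0.22
t 5.65 pos [0.477  0.1288 0.0227] alpha 84.75 q7 -0.16 F [ 0.5  0.8 -1.1] T [-0.01 -0.04 -0.03] w 0.22
shift [-0.0022 -0.0048  0.0132] turn [ 0.1 -0.  -0.2]
```

View pics/w4.png

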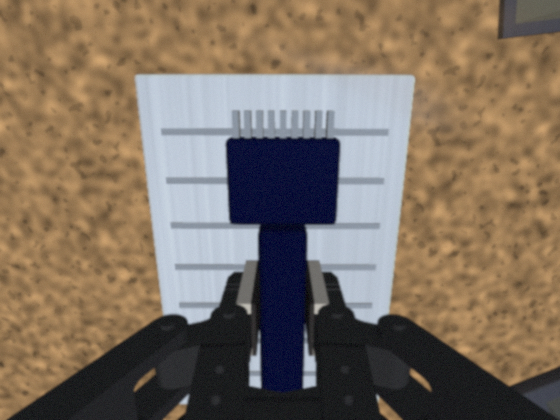

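The comb sits over the plate, aligned with its long side; the plate edges are at x=137–413 at the top of the picture. Lower onto it.

```bash
python3 -m jog '0 -0.004 0.006 0 0 0 0.01; 0 -0.005 0.012 0 0 0 0.01; 0 -0.005 0.0125 0 0 0 0.01; 0 -0.005 0.0125 0 0 0 0.01; 0 -0.005 0.0125 0 0 0 0.01'; python3 g.py 0.472 0.127 0.0095 85
```

```text
t: 6.2
eef_pos: [0.4715, 0.1289, 0.0097]
tool_rot: [0.0, 0.739, 0.674, -0.0]
contact_force: [-0.3, 0.1, -0.2]
gripper_width: 0.223
t 6.2 pos [0.4715 0.1289 0.0097] alpha 84.74 q7 -0.15 F [-0.3  0.1 -0.2] T [0.04 0.04 0.05] w 0.223
shift [-0.0019  0.0006  0.0002] turn [ 0.   0.  -0.3]
```

```bash
python3 -m jog '0 0 0.001 0 0 0 0.01; 0 0 0.0015 0 0 0 0.01; 0 0 0.0015 0 0 0 0.01'; python3 g.py
```

```text
t: 6.5
eef_pos: [0.4716, 0.129, 0.0085]
tool_rot: [-0.0, 0.739, 0.674, 0.0]
contact_force: [-0.1, -0.4, 3.5]
gripper_width: 0.222
t 6.5 pos [0.4716 0.129  0.0085] alpha 84.74 q7 -0.15 F [-0.1 -0.4  3.5] T [-0.08  0.18 -0.02] w 0.222
```

Contact at 3.5 N. Release and rise.

```bash
python3 -m jog '0 0 0 0 0 0 0.045; 0 0 0 0 0 0 0.045; 0 0 0 0 0 0 0.045; 0 0 -0.02 0 0 0 0.045; 0 0 -0.05 0 0 0 0.045'; python3 -m jog '0 0 -0.05 0 0 0 0.07;0 0 -0.1 0 0 0 0.07;0 0 -0.15 0 0 0 0.07;0 0 -0.2 0 0 0 0.07;0 0 -0.25 0 0 0 0.07';python3 - <<'E'
from h import *
c=cam("wrist"); cv2.imwrite("pics/w5.png",c["image"][:,:,::-1])
E
python3 g.py 0.653 -0.0146 0.32 112.4
```

```text
t: 7.0
eef_pos: [0.4701, 0.1284, 0.0575]
tool_rot: [-0.0, 0.739, 0.674, -0.002]
contact_force: [1.4, 0.4, -0.8]
gripper_width: 0.527
t: 7.5
eef_pos: [0.4709, 0.1285, 0.3104]
tool_rot: [-0.0, 0.739, 0.674, 0.0]
contact_force: [0.6, 1.3, -0.2]
gripper_width: 0.82
t 7.55 pos [0.475  0.1296 0.3184] alpha 84.68 q7 -0.43 F [3.2 1.2 6.8] T [ 0.07 -0.3  -0.03] w 0.82
shift [-0.127   0.1906 -0.0006] turn [  0.7  -0.3 -27.7]
```

View pics/w5.png

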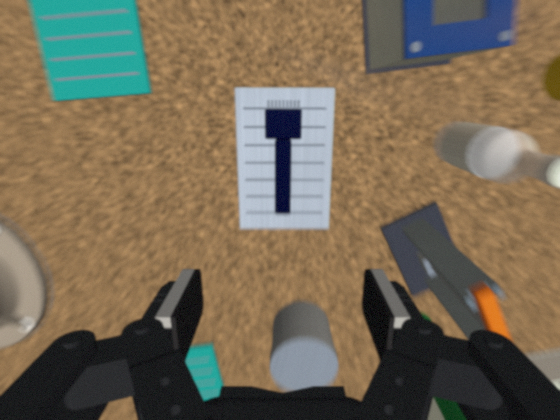

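The comb lies flat, fully inside the plate: comb (265–300, 100–213), plate (236–334, 88–229). Now I'll look down the blue shaft on the way to the key.

```bash
python3 g.py 0.656 0.20 0.32 112.4; python3 -m jog '0.018 0.036 0 0 0 -6 0.07; 0.036 0.071 0 0 0 -12 0.07; 0.054 0.107 0 0 0 -18 0.07; 0.073 0.143 0 0 0 -24 0.07; 0.087 0.173 0 0 0 -27.7 0.07'; python3 -m jog '0 0 0 0 0 0 0.07;0 0 0 0 0 0 0.07;0 0 0 0 0 0 0.07'; python3 g.py 0.656 0.20 0.32 112.4; python3 - <<'E'
from h import *
import pickle
c=cam("wrist"); pickle.dump(c,open("cw6.pkl","wb")); cv2.imwrite("pics/w6.png",c["image"][:,:,::-1]); print(c["p"]); u=proj(c,[.626,.2735,.13]).astype(int); print(u,proj(c,[.626,.2735,.048]))
crop(c,max(u[0]-70,0),max(u[1]-60,0),u[0]+70,u[1]+60,5,"w6c.png")
E
```

```text
t 7.55 pos [0.475  0.1296 0.3184] alpha 84.68 q7 -0.43 F [3.2 1.2 6.8] T [ 0.07 -0.3  -0.03] w 0.82
shift [0.0869 0.1737 0.0008] turn [  0.7  -0.3 -27.7]
t: 8.05
eef_pos: [0.6531, 0.201, 0.3073]
tool_rot: [-0.0, 0.554, 0.833, -0.0]
contact_force: [0.0, 0.2, 0.8]
gripper_width: 0.819
t: 8.35
eef_pos: [0.651, 0.199, 0.3081]
tool_rot: [-0.0, 0.556, 0.831, -0.0]
contact_force: [-0.7, 0.6, 0.1]
gripper_width: 0.821
t 8.35 pos [0.651  0.199  0.3081] alpha 112.38 q7 0.17 F [-0.7  0.6  0.1] T [ 0.03 -0.02 -0.06] w 0.821
shift [-0.001   0.005  -0.0119] turn [-0. -0. -0.]
[0.6208114  0.27209749 0.450371  ]
[288  95] [286.9852202   95.80074094]
```

View pics/w6.png

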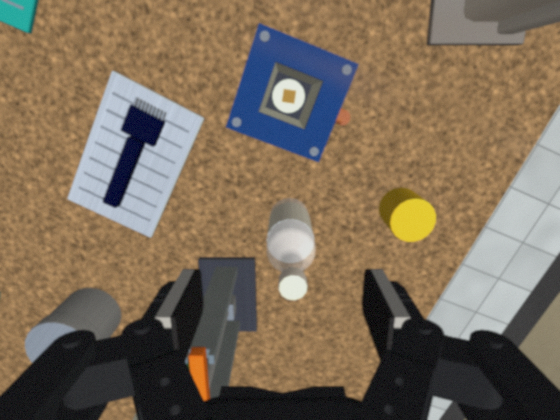

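View pics/w6c.png

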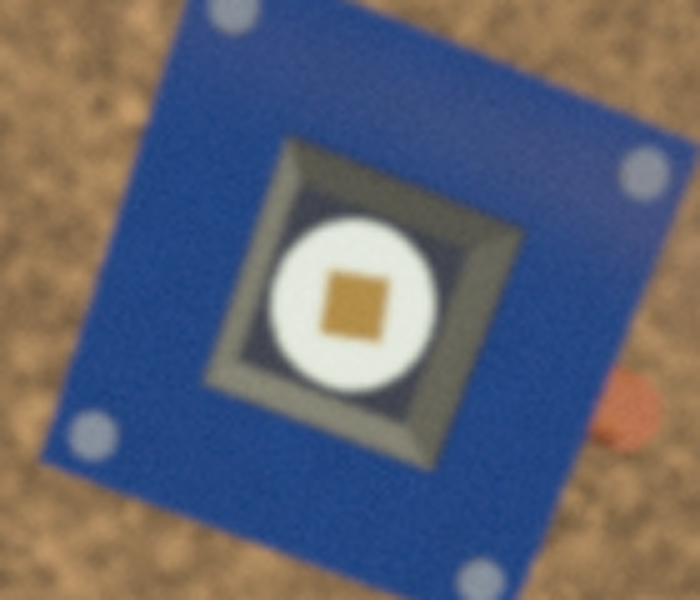

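A clear view down the shaft: the blue top is centred at (291,94), the brass stem at about (289,96), and the pipe on the +x side. The comb is flat on the plate. Measure stem and box.

```bash
python3 - <<'E'
from h import *
import pickle
c=pickle.load(open("cw6.pkl","rb")); im=c["image"].astype(int)
def rect(m,z,box,name):
    k=np.zeros(m.shape,np.uint8); x0,y0,x1,y1=box; k[y0:y1,x0:x1]=m[y0:y1,x0:x1]
    n,l,st,ce=cv2.connectedComponentsWithStats(k); i=1+np.argmax(st[1:,4])
    W=np.array([plane(c,p,z)[:2] for p in cv2.findNonZero((l==i).astype(np.uint8))[:,0].astype(float)])
    r=cv2.minAreaRect((W*1e4).astype(np.float32)); W0=W.mean(0)
    a=r[2]; a=(a+45)%90-45
    print(name,"centroid",W0.round(4),"rect c",np.array(r[0])/1e4,"size",np.array(r[1])/1e4,"ang",round(a,2))
    return l==i
blue=(im[...,2]>im[...,0]+50)&(im[...,2]>90)
rect(blue,.13,(215,10,365,170),"blue")
brass=(im[...,0]-im[...,2]>60)&(im[...,0]>120)
k=rect(brass,.048,(278,84,302,110),"stem")
white=(im.min(2)>170)
rect(white,.016,(262,70,315,120),"disc")
# stem on 2x upsampled for angle
big=cv2.resize(c["image"][80:115,270:310],None,fx=8,fy=8,interpolation=cv2.INTER_CUBIC).astype(int)
for th in (50,70,90):
    m=((big[...,0]-big[...,2]>th)).astype(np.uint8); n,l,st,ce=cv2.connectedComponentsWithStats(m); cx=(np.array([289,96])-[270,80])*8; i=l[cx[1],cx[0]]
    pts=cv2.findNonZero((l==i).astype(np.uint8))[:,0].astype(float); uv=(pts+.5)/8-.5+[270,80]
    W=np.array([plane(c,p,.048)[:2] for p in uv]); 
    r=cv2.minAreaRect((W*1e4).astype(np.float32)); print(th,W.mean(0).round(4),np.array(r[0])/1e4,np.array(r[1])/1e4,(r[2]+45)%90-45)
E
```

```text
blue centroid [0.6264 0.2759] rect c [0.62759131 0.27403384] size [0.08867304 0.08865663] ang 1.84
stem centroid [0.6276 0.274 ] rect c [0.62763052 0.27391455] size [0.01203886 0.01252218] ang 22.38
disc centroid [0.6274 0.2744] rect c [0.62746768 0.27420132] size [0.03661695 0.03697286] ang -21.69
50 [0.6275 0.2741] [0.62758013 0.27409739] [0.01348078 0.01361156] 13.396956443786621
70 [0.6275 0.2741] [0.62754512 0.27408247] [0.0122124  0.01236482] 12.95083236694336
90 [0.6275 0.2741] [0.62755332 0.27410537] [0.0107804  0.01106805] 12.78024959564209
```

The stem is at 13° in the world, about 0.2 rad from the box sides at about 1.5°. Its centre is (0.6275, 0.2741), agreeing with the box centre. Next I'll put the camera over the cradle.

```bash
python3 g.py 0.683 -0.088 0.35 112.4; python3 -m jog '-0.04 0 -0.007 0 0 0 0.07;-0.088 -0.001 -0.015 0 0 0 0.07;-0.136 -0.002 -0.023 0 0 0 0.07;-0.184 -0.003 -0.031 0 0 0 0.07;-0.232 -0.004 -0.036 0 0 0 0.07'; python3 g.py 0.683 -0.088 0.35 112.4
```

```text
t 8.4 pos [0.6509 0.1992 0.3085] alpha 112.39 q7 0.17 F [-0.4 -0.1  0.6] T [ 0.03 -0.01 -0.09] w 0.815
shift [-0.2777 -0.0797 -0.0416] turn [-0. -0. -0.]
t: 8.9
eef_pos: [0.7364, -0.018, 0.3461]
tool_rot: [0.001, 0.556, 0.831, 0.001]
contact_force: [-0.0, -0.7, -0.5]
gripper_width: 0.823
t 8.9 pos [ 0.7364 -0.018   0.3461] alpha 112.44 q7 0.52 F [-0.  -0.7 -0.5] T [ 0.04 -0.07  0.01] w 0.823
shift [-0.0444 -0.0761 -0.0041] turn [ 0.1 -0.   0. ]
```

```bash
python3 -m jog '-0.022 -0.038 0 0 0 0 0.07;-0.044 -0.076 -0.004 0 0 0 0.07;-0.044 -0.076 -0.004 0 0 0 0.07;-0.044 -0.076 -0.004 0 0 0 0.07;-0.044 -0.076 -0.004 0 0 0 0.07'; python3 g.py 0.683 -0.088 0.35 112.4;python3 - <<'E'
from h import *
import pickle
c=cam("wrist"); pickle.dump(c,open("cw7.pkl","wb")); cv2.imwrite("pics/w7.png",c["image"][:,:,::-1]); print(c["p"]); u=proj(c,[.653,-.0146,.192]).astype(int); print(u)
crop(c,max(u[0]-80,0),max(u[1]-70,0),u[0]+80,u[1]+50,5,"w7c.png")
im=c["image"].astype(int)
m=((im[...,0]>150)&(im[...,0]-im[...,2]>130)).astype(np.uint8); m[:max(u[1]-70,0)]=0;m[u[1]+70:]=0
n,l,st,ce=cv2.connectedComponentsWithStats(m); i=1+np.argmax(st[1:,4]); print(st[i])
W=np.array([plane(c,p,.192)[:2] for p in cv2.findNonZero((l==i).astype(np.uint8))[:,0].astype(float)])
r=cv2.minAreaRect((W*1e4).astype(np.float32)); print(W.mean(0),np.array(r[0])/1e4,np.array(r[1])/1e4,r[2])
E
```

```text
t: 9.4
eef_pos: [0.6831, -0.0843, 0.3486]
tool_rot: [-0.0, 0.555, 0.832, 0.001]
contact_force: [-0.1, 0.3, -0.4]
gripper_width: 0.82
t 9.4 pos [ 0.6831 -0.0843  0.3486] alpha 112.54 q7 0.61 F [-0.1  0.3 -0.4] T [0.02 0.01 0.02] w 0.82
shift [-0.0034 -0.0016 -0.0014] turn [ 0.1 -0.1  0.1]
[ 0.65255199 -0.01157593  0.49091856]
[280  99]
[ 274   29   17  138 2159]
[ 0.65333135 -0.01302825] [ 0.65438608 -0.0156007 ] [0.0128851  0.10686636] 22.427082061767578
```

View pics/w7.png

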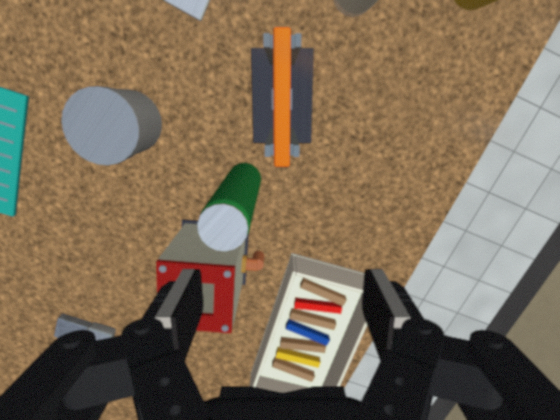

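View pics/w7c.png

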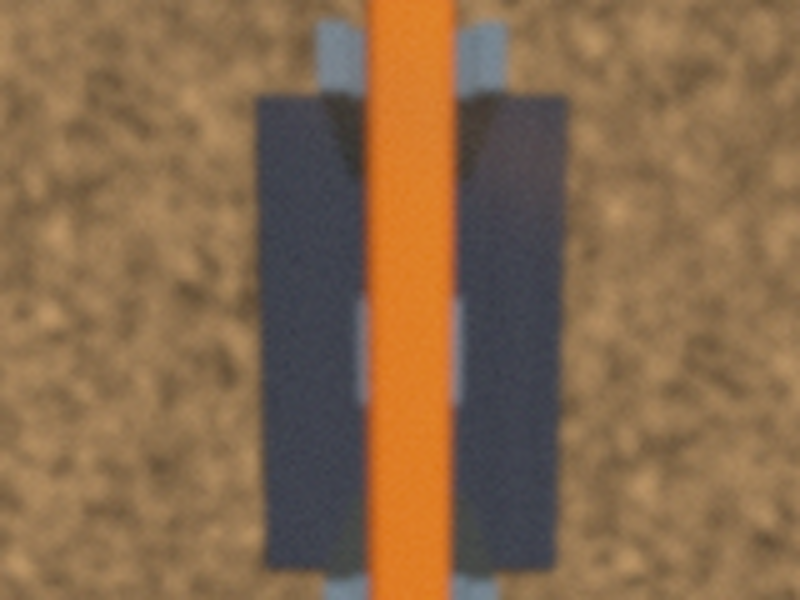

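The bar rectangle is centred at (0.6544, -0.0156) at 22.4°, matching the top view within 2 mm. Next I'll move over it and descend.

```bash
python3 g.py 0.6543 -0.0152 0.24 112.43; python3 -m jog '0.038 0 0.03 0 0 0 0.07;0.075 0 0.06 0 0 0 0.07;0.075 0 0.09 0 0 0 0.07;0.075 0 0.108 0 0 0 0.07;0.075 0 0.108 0 0 0 0.07'; python3 g.py 0.6543 -0.0152 0.166 112.43
```

```text
t 9.45 pos [ 0.6834 -0.0839  0.3483] alpha 112.58 q7 0.61 F [-0.  -0.5 -0.4] T [0.07 0.05 0.07] w 0.823
shift [ 0.0745 -0.0005  0.1084] turn [ 0.  -0.1  0.2]
t: 9.95
eef_pos: [0.6528, -0.0143, 0.237]
tool_rot: [-0.002, 0.555, 0.832, -0.002]
contact_force: [0.6, -1.0, -0.5]
gripper_width: 0.821
t 9.95 pos [ 0.6528 -0.0143  0.237 ] alpha 112.62 q7 0.52 F [ 0.6 -1.  -0.5] T [0.01 0.03 0.01] w 0.821
shift [-0.0016  0.0014  0.071 ] turn [-0.3 -0.1  0.2]
```

```bash
python3 -m jog '0 0 0.025 0 0 0 0.07;0 0 0.05 0 0 0 0.06;0 0 0.068 0 0 0 0.06;0 0 0.069 0 0 0 0.06;0 0 0.069 0 0 0 0.06'; python3 g.py 0.6543 -0.0152 0.166 112.43;  python3 - <<'E'
from h import *
c=cam("wrist"); cv2.imwrite("pics/w8.png",c["image"][:,:,::-1])
c=cam("scene"); crop(c,180,140,300,300,4,"s8.png")
E
```

```text
t: 10.45
eef_pos: [0.6553, -0.0163, 0.1722]
tool_rot: [0.0, 0.556, 0.831, 0.0]
contact_force: [-0.1, -0.1, 0.5]
gripper_width: 0.702
t 10.45 pos [ 0.6553 -0.0163  0.1722] alpha 112.47 q7 0.55 F [-0.1 -0.1  0.5] T [0.03 0.02 0.02] w 0.702
shift [ 0.0014 -0.0005  0.0062] turn [0.1 0.  0. ]
```

View pics/w8.png

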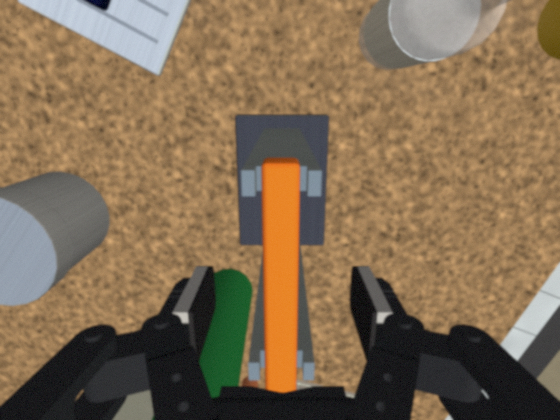

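View pics/s8.png

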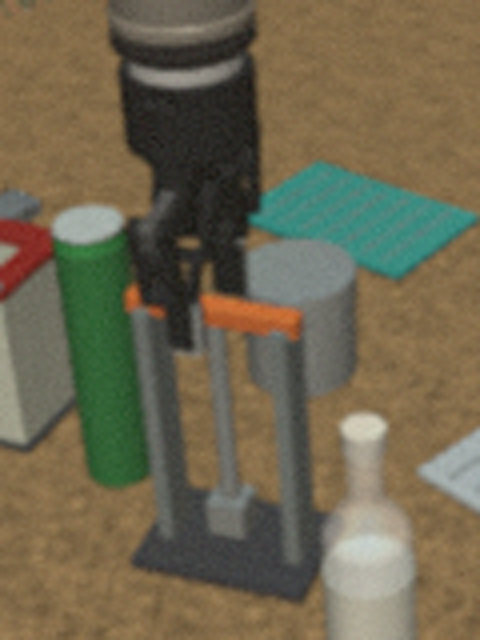

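The bar (col 281) is centred between the pads (213, 352) and the fingers clear the posts. Lower the last 5 mm and grip.

```bash
python3 -m jog '0.001 0 0.003 0 0 0 0.06;0.001 0 0.0055 0 0 0 0.06;0.001 0 0.0055 0 0 0 0.005;0.001 0 0.0055 0 0 0 0.005;0.001 0 0.0055 0 0 0 0.005' 70; python3 -m jog '0 0 0 0 0 0 0.005;0 0 0 0 0 0 0.005;0 0 0 0 0 0 0.005'; python3 g.py 0.6543 -0.0152 0.166 112.43
```

```text
t: 11.05
eef_pos: [0.6541, -0.0157, 0.1658]
tool_rot: [0.0, 0.556, 0.831, 0.0]
contact_force: [0.1, -0.5, 0.7]
gripper_width: 0.196
t: 11.35
eef_pos: [0.6543, -0.0157, 0.166]
tool_rot: [0.0, 0.556, 0.831, 0.0]
contact_force: [-0.6, -0.8, 2.1]
gripper_width: 0.148
t 11.35 pos [ 0.6543 -0.0157  0.166 ] alpha 112.44 q7 0.55 F [-0.6 -0.8  2.1] T [-0.02  0.07  0.01] w 0.148
shift [0.0005 0.0002 0.    ] turn [0. 0. 0.]
```

Grasped at TCP (0.6543, -0.0157, 0.166) with alpha 112.44; I'm noting this for the return. Lift straight up.

```bash
python3 -m jog '0 0 -0.01 0 0 0 0.005;0 0 -0.03 0 0 0 0.005;0 0 -0.06 0 0 0 0.005;0 0 -0.09 0 0 0 0.005;0 0 -0.12 0 0 0 0.005'; python3 -m jog '0 0 -0.04 0 0 0 0.005;0 0 -0.08 0 0 0 0.005;0 0 -0.1 0 0 0 0.005;0 0 -0.1 0 0 0 0.005'; python3 g.py 0.6275 0.2741 0.38 103;  python3 - <<'E'
from h import *
c=cam("wrist"); cv2.imwrite("pics/w9.png",c["image"][:,:,::-1])
c=cam("scene"); crop(c,160,80,320,300,3,"s9.png")
E
```

```text
t: 11.85
eef_pos: [0.6535, -0.0157, 0.2868]
tool_rot: [-0.0, 0.556, 0.831, -0.0]
contact_force: [0.0, -0.2, -2.6]
gripper_width: 0.149
t: 12.25
eef_pos: [0.6552, -0.0162, 0.3895]
tool_rot: [0.002, 0.556, 0.831, 0.002]
contact_force: [0.1, -1.1, -3.2]
gripper_width: 0.152
t 12.25 pos [ 0.6552 -0.0162  0.3895] alpha 112.42 q7 0.48 F [ 0.1 -1.1 -3.2] T [-0.03 -0.    0.01] w 0.152
shift [0.2789 0.085  0.0094] turn [0.3 0.1 9.4]
```

View pics/w9.png

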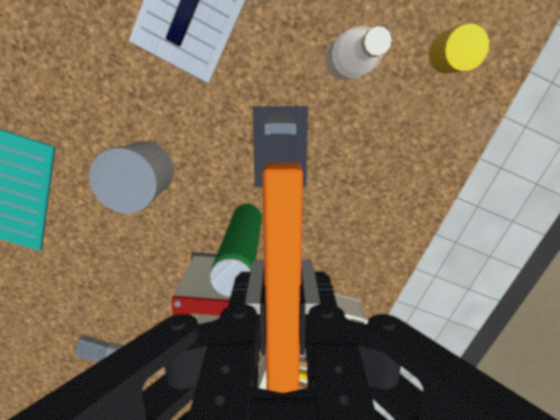

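View pics/s9.png

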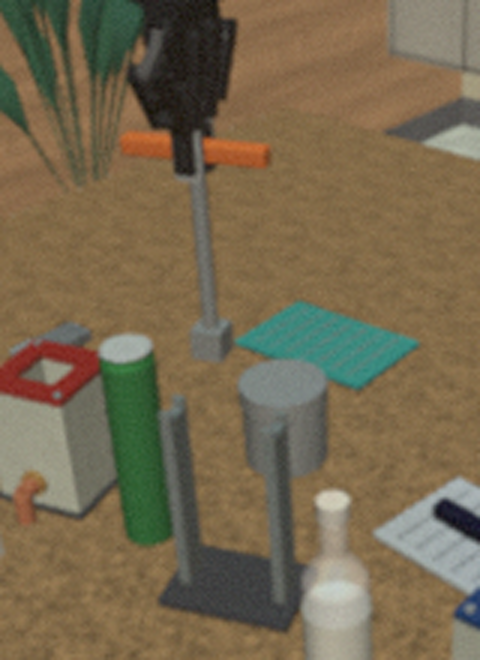

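The key is held upright with its socket about 40 mm above the spray can. Move over the blue box.

```bash
python3 -m jog '0.035 0.01 0 0 0 1 0.005;0.08 0.024 0 0 0 3 0.005;0.125 0.038 0 0 0 5 0.005;0.17 0.052 0 0 0 7 0.005;0.215 0.066 0 0 0 9.4 0.005'; python3 g.py 0.6275 0.2741 0.38 103
```

```text
t: 12.85
eef_pos: [0.6315, 0.2099, 0.3829]
tool_rot: [-0.001, 0.623, 0.782, -0.002]
contact_force: [1.6, -0.5, -2.7]
gripper_width: 0.146
t 12.85 pos [0.6315 0.2099 0.3829] alpha 102.95 q7 -0.04 F [ 1.6 -0.5 -2.7] T [ 0.1  -0.06 -0.  ] w 0.146
shift [0.0635 0.0105 0.0028] turn [-0.3  0.  -0.1]
```

```bash
python3 -m jog '0.03 0.006 0 0 0 0 0.005;0.055 0.01 0.003 0 0 0 0.005;0.063 0.01 0.003 0 0 0 0.005;0.063 0.01 0.003 0 0 0 0.005;0.063 0.01 0.003 0 0 0 0.005'; python3 g.py 0.6275 0.2741 0.33 103;python3 - <<'E'
from h import *
import pickle
T=cam("top");S=cam("scene");pickle.dump((T,S),open("c10.pkl","wb"))
a=proj(S,[.6275,.2741,.215]).astype(int);b=proj(T,[.6275,.2741,.3]).astype(int);print(a,b)
crop(S,a[0]-60,a[1]-80,a[0]+60,a[1]+120,3,"s10.png")
crop(T,b[0]-60,b[1]-50,b[0]+60,b[1]+50,6,"t10.png")
E
```

```text
t: 13.35
eef_pos: [0.6288, 0.2695, 0.382]
tool_rot: [0.0, 0.623, 0.782, -0.001]
contact_force: [-0.1, -0.8, -2.8]
gripper_width: 0.149
t 13.35 pos [0.6288 0.2695 0.382 ] alpha 102.91 q7 -0.12 F [-0.1 -0.8 -2.8] T [-0.03 -0.06 -0.02] w 0.149
shift [ 0.0048 -0.0002  0.052 ] turn [-0.1  0.1 -0.1]
[343 248] [158 134]
```

View pics/s10.png

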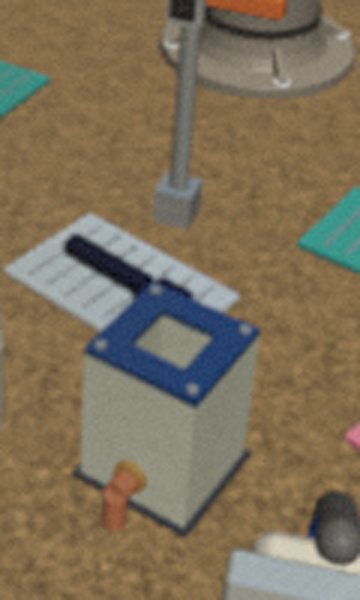

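View pics/t10.png

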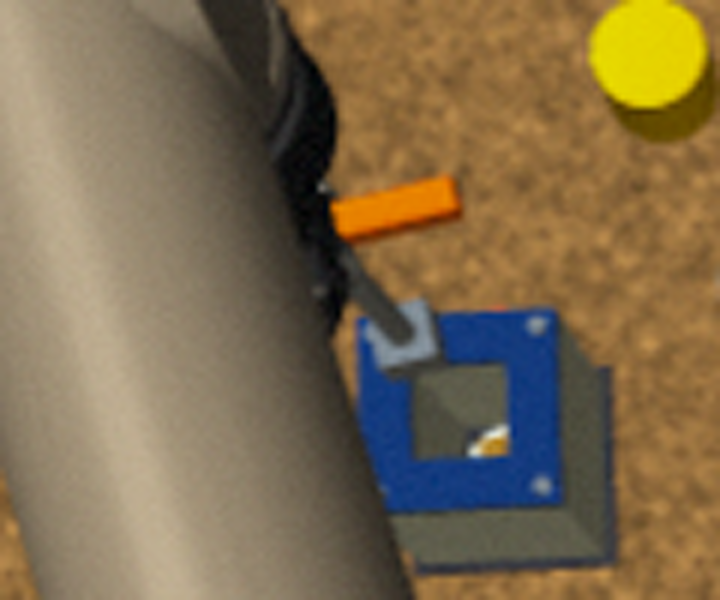

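```bash
python3 - <<'E'
from h import *
import pickle
T,S=pickle.load(open("c10.pkl","rb"))
p=np.array([.6288,.2695]); 
sa=np.array([343-60,248-80]); ta=np.array([158-60,134-50])
for z in (.236,.247,.258,.26,.30,.34,.37):
    print(z,"scene crop",((proj(S,[*p,z])-sa+.5)*3).round(1),"top crop",((proj(T,[*p,z])-ta+.5)*6).round(1))
k=np.radians(12.9)
ex=np.array([np.cos(k),np.sin(k)]);ey=np.array([-np.sin(k),np.cos(k)])
for z in(.236,.258):
  for s,t in((1,1),(1,-1),(-1,-1),(-1,1)):
    q=p+.01225*(s*ex+t*ey); print(z,s,t,"S",((proj(S,[*q,z])-sa+.5)*3).round(1),"T",((proj(T,[*q,z])-ta+.5)*6).round(1))
# blue mouth corners predicted
for s,t in((1,1),(1,-1),(-1,-1),(-1,1)):
    q=np.array([.6275,.2741])+.045*np.array([s-.03*t,t+.03*s]); print("blue",((proj(S,[*q,.13])-sa+.5)*3).round(1),((proj(T,[*q,.13])-ta+.5)*6).round(1))
E
```

```text
0.236 scene crop [177.1 217.2] top crop [416.5 344.4]
0.247 scene crop [178.1 203.7] top crop [410.6 337.6]
0.258 scene crop [179.2 189.9] top crop [404.5 330.7]
0.26 scene crop [179.4 187.4] top crop [403.4 329.4]
0.3 scene crop [183.4 135.5] top crop [380.2 303.3]
0.34 scene crop [187.6  80.7] top crop [355.6 275.4]
0.37 scene crop [190.9  37.5] top crop [336.  253.2]
0.236 1 1 S [188.5 232.2] T [381.6 323.4]
0.236 1 -1 S [153.  222.5] T [438.9 309.6]
0.236 -1 -1 S [166.  202.7] T [451.5 365.4]
0.236 -1 1 S [200.8 212. ] T [394.1 379.2]
0.258 1 1 S [190.9 204.7] T [369.  309.4]
0.258 1 -1 S [154.8 195.1] T [427.2 295.4]
0.258 -1 -1 S [167.9 175.7] T [440.  352.1]
0.258 -1 1 S [203.3 184.8] T [381.7 366.1]
blue [196.8 403.9] [357.6 314.4]
blue [ 85.  348.6] [556.3 305.2]
blue [153.4 282.6] [561.4 500.6]
blue [260.9 330.6] [361.3 509.8]
```

Everything matches predictions within about 2 mm. Next I'll lower to just above the mouth and compare socket and mouth directly.

```bash
python3 -m jog '0.002 0 0.03 0 0 0 0.005;0.0045 0 0.06 0 0 0 0.005;0.0045 0 0.092 0 0 0 0.005;0.0045 0 0.092 0 0 0 0.005;0.0045 0 0.092 0 0 0 0.005'; python3 -m jog '0 0 0 0 0 0 0.005;0 0 0 0 0 0 0.005'; python3 g.py 0.6275 0.2741 0.286 103;python3 - <<'E'
from h import *
import pickle
T=cam("top");S=cam("scene");pickle.dump((T,S),open("c11.pkl","wb"))
crop(S,300,225,390,315,8,"s11.png")
crop(T,150,125,210,180,10,"t11.png")
W=cam("wrist");cv2.imwrite("pics/w11.png",W["image"][:,:,::-1])
E
```

```text
t: 13.95
eef_pos: [0.628, 0.275, 0.2915]
tool_rot: [0.0, 0.623, 0.782, -0.0]
contact_force: [0.5, -0.0, -2.2]
gripper_width: 0.153
t: 14.15
eef_pos: [0.6287, 0.2761, 0.2931]
tool_rot: [0.001, 0.622, 0.783, 0.002]
contact_force: [-0.2, 0.5, -1.7]
gripper_width: 0.15
t 14.15 pos [0.6287 0.2761 0.2931] alpha 103.01 q7 -0.11 F [-0.2  0.5 -1.7] T [-0.02 -0.04 -0.02] w 0.15
shift [-0.0017 -0.0017  0.0071] turn [ 0.2 -0.1  0. ]
```

View pics/s11.png

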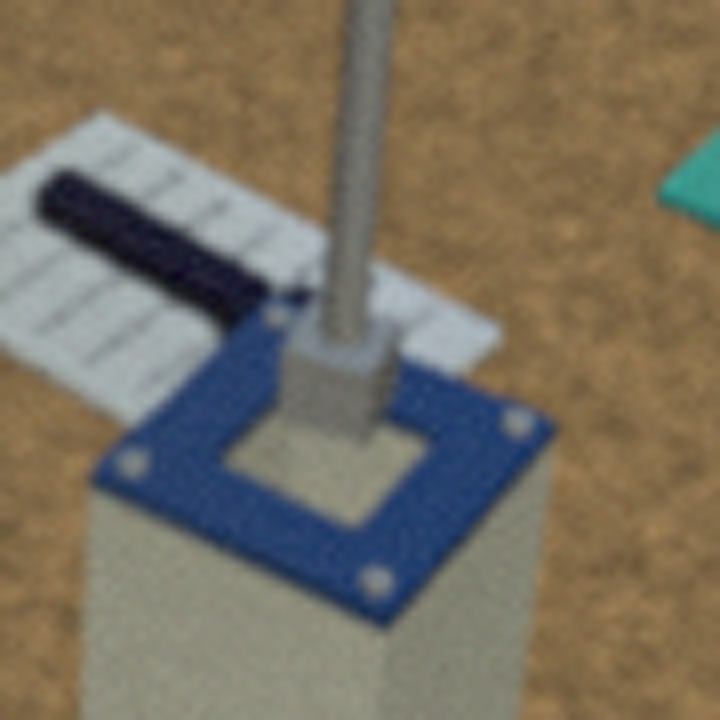

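View pics/t11.png

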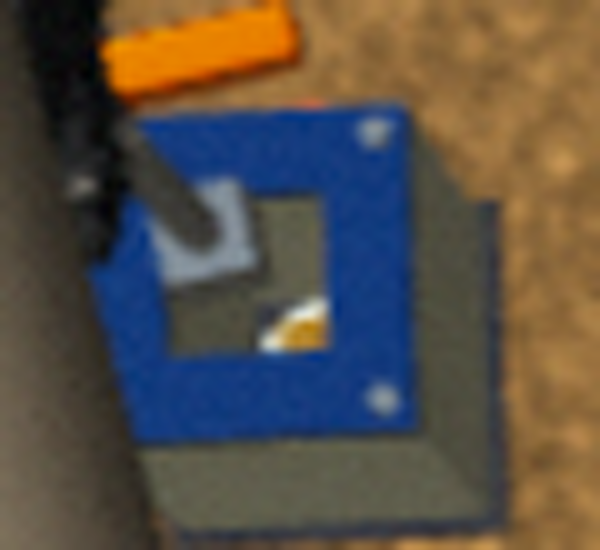

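View pics/w11.png

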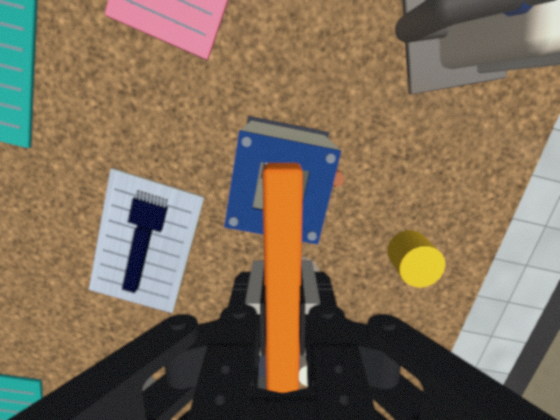

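```bash
python3 - <<'E'
from h import *
import pickle
T,S=pickle.load(open("c11.pkl","rb"))
p=np.array([.6287,.2761]); k=np.radians(13);ex=np.array([np.cos(k),np.sin(k)]);ey=np.array([-np.sin(k),np.cos(k)])
fs=lambda X:((proj(S,X)-[300,225]+.5)*8).round(0); ft=lambda X:((proj(T,X)-[150,125]+.5)*10).round(0)
for z in(.147,.169):
  for s,t in((1,1),(1,-1),(-1,-1),(-1,1)):
    q=p+.01225*(s*ex+t*ey); print(z,s,t,"S",fs([*q,z]),"T",ft([*q,z]))
for h in (.045,.022):
  for s,t in((1,1),(1,-1),(-1,-1),(-1,1)):
    q=np.array([.6275,.2741])+h*np.array([s-.026*t,t+.026*s]); print("blue",s,t,"S",fs([*q,.13]),"T",ft([*q,.13]))
for z in (.17,.2,.23): print("shank",z,"S",fs([*p,z]))
for d in ([.001,0],[0,.001]): print("1mm",fs([*(p+d),.147])-fs([*p,.147]),ft([*(p+d),.147])-ft([*p,.147]))
E
```

```text
0.147 1 1 S [365. 449.] T [170. 217.]
0.147 1 -1 S [275. 422.] T [259. 195.]
0.147 -1 -1 S [308. 366.] T [279. 282.]
0.147 -1 1 S [396. 392.] T [190. 304.]
0.169 1 1 S [371. 384.] T [151. 196.]
0.169 1 -1 S [280. 357.] T [242. 174.]
0.169 -1 -1 S [313. 301.] T [262. 263.]
0.169 -1 1 S [402. 327.] T [171. 285.]
blue 1 1 S [388. 621.] T [ 77. 113.]
blue 1 -1 S [ 91. 473.] T [408.  99.]
blue -1 -1 S [274. 297.] T [415. 425.]
blue -1 1 S [560. 426.] T [ 82. 439.]
blue 1 1 S [356. 531.] T [163. 193.]
blue 1 -1 S [212. 461.] T [325. 186.]
blue -1 -1 S [301. 373.] T [328. 345.]
blue -1 1 S [442. 438.] T [165. 352.]
shank 0.17 S [342. 339.]
shank 0.2 S [349. 248.]
shank 0.23 S [357. 152.]
1mm [-2.  2.] [ 0. -3.]
1mm [3. 1.] [-3.  1.]
```

The socket-to-mouth relation agrees in both views within about 1 mm, with both views fitting the TCP reading and box centre (0.6275, 0.2741). Lower into the shaft, stopping just above the stem.

```bash
python3 -m jog '-0.0015 -0.001 0.005 0 0 0 0.005;-0.0015 -0.001 0.01 0 0 0 0.005;-0.0015 -0.001 0.01 0 0 0 0.005'; python3 g.py 0.6275 0.2741 0.202 103
```

```text
t: 14.6
eef_pos: [0.6263, 0.2743, 0.2795]
tool_rot: [-0.0, 0.622, 0.783, -0.001]
contact_force: [0.0, 0.6, -2.0]
gripper_width: 0.152
t 14.6 pos [0.6263 0.2743 0.2795] alpha 103.04 q7 -0.1 F [ 0.   0.6 -2. ] T [0.01 0.01 0.02] w 0.152
shift [-0.0005  0.0013  0.0775] turn [-0.1  0.   0. ]
```

```bash
python3 -m jog '0 0.0005 0.02 0 0 0 0.005;0 0.001 0.04 0 0 0 0.005;0 0.001 0.06 0 0 0 0.005;0 0.001 0.075 0 0 0 0.005;0 0.001 0.075 0 0 0 0.005';python3 -m jog '0 0 0 0 0 0 0.005;0 0 0 0 0 0 0.005;0 0 0 0 0 0 0.005'; python3 g.py 0.6275 0.2741 0.19 103
```

```text
t: 15.1
eef_pos: [0.6264, 0.2744, 0.2031]
tool_rot: [-0.001, 0.622, 0.783, -0.002]
contact_force: [-0.8, -0.1, -2.8]
gripper_width: 0.152
t: 15.4
eef_pos: [0.6286, 0.275, 0.207]
tool_rot: [0.0, 0.622, 0.783, 0.001]
contact_force: [0.0, 0.7, -3.0]
gripper_width: 0.148
t 15.4 pos [0.6286 0.275  0.207 ] alpha 103.04 q7 -0.08 F [ 0.   0.7 -3. ] T [-0.05 -0.04 -0.02] w 0.148
shift [-0.0007 -0.0013  0.017 ] turn [ 0.1 -0.   0. ]
```

```bash
python3 -m jog '-0.0005 -0.001 0.005 0 0 0 0.005;-0.0005 -0.001 0.009 0 0 0 0.005;-0.0005 -0.001 0.013 0 0 0 0.005;-0.0005 -0.001 0.016 0 0 0 0.005;-0.0005 -0.001 0.016 0 0 0 0.005'; python3 g.py 0.6275 0.2741 0.19 103
```

```text
t: 15.9
eef_pos: [0.6266, 0.274, 0.1889]
tool_rot: [-0.0, 0.622, 0.783, -0.001]
contact_force: [-0.8, 0.8, -2.2]
gripper_width: 0.148
t 15.9 pos [0.6266 0.274  0.1889] alpha 103.05 q7 -0.07 F [-0.8  0.8 -2.2] T [ 0.04  0.04 -0.05] w 0.148
shift [-0.0001  0.0009 -0.0011] turn [-0.1  0.   0. ]
```

```bash
python3 -m jog '0 0 0.003 0 0 0 0.005;0 0 0.006 0 0 0 0.005;0 0 0.009 0 0 0 0.005;0 0 0.011 0 0 0 0.005;0 0 0.011 0 0 0 0.005'; python3 g.py 0.6275 0.2741 0.177 103
```

```text
t: 16.4
eef_pos: [0.6268, 0.274, 0.1783]
tool_rot: [-0.0, 0.622, 0.783, -0.0]
contact_force: [0.4, 0.3, -3.3]
gripper_width: 0.15
t 16.4 pos [0.6268 0.274  0.1783] alpha 103.04 q7 -0.07 F [ 0.4  0.3 -3.3] T [-0.06  0.08  0.02] w 0.15
shift [-0.0001  0.0007  0.0013] turn [-0.  0.  0.]
```

The socket is at about z 0.032 with no contact force, so it is fully on the stem. Turn anticlockwise (negative about tool z, which points down).

```bash
python3 -m jog '0 0 0 0 0 -7 0.005;0 0 0 0 0 -14 0.005;0 0 0 0 0 -21 0.005;0 0 0 0 0 -28 0.005;0 0 0 0 0 -35 0.005'; python3 g.py 0.6275 0.2741 0.177 187
```

```text
t: 16.9
eef_pos: [0.6274, 0.2739, 0.1788]
tool_rot: [0.0, 0.356, 0.934, 0.0]
contact_force: [0.8, -0.5, -2.5]
gripper_width: 0.147
t 16.9 pos [0.6274 0.2739 0.1788] alpha 138.29 q7 0.47 F [ 0.8 -0.5 -2.5] T [-0.   -0.26 -0.16] w 0.147
shift [0.     0.0002 0.0018] turn [  0.    0.  -48.7]
```

The torque about z is -0.16 N m, the stem's turning friction, so it is turning. Continue.

```bash
python3 -m jog '0 0 0.001 0 0 -7 0.005;0 0 0.001 0 0 -14 0.005;0 0 0.001 0 0 -21 0.005;0 0 0.001 0 0 -28 0.005;0 0 0.001 0 0 -34 0.005'; python3 g.py 0.6275 0.2741 0.177 187; python3 -m jog '0 0 0 0 0 -3 0.005;0 0 0 0 0 -6 0.005'; python3 g.py
```

```text
t: 17.4
eef_pos: [0.6278, 0.2742, 0.1787]
tool_rot: [0.001, 0.067, 0.998, 0.001]
contact_force: [0.3, -0.0, 0.0]
gripper_width: 0.15
t 17.4 pos [0.6278 0.2742 0.1787] alpha 172.28 q7 0.99 F [ 0.3 -0.   0. ] T [ 0.04 -0.04 -0.12] w 0.15
shift [ 0.0003 -0.0001  0.0017] turn [  0.1   0.1 -14.7]
t: 17.6
eef_pos: [0.6279, 0.2742, 0.1787]
tool_rot: [0.001, 0.016, 1.0, 0.0]
contact_force: [0.3, -0.6, 0.8]
gripper_width: 0.149
t 17.6 pos [0.6279 0.2742 0.1787] alpha 178.12 q7 1.08 F [ 0.3 -0.6  0.8] T [ 0.07 -0.06 -0.14] w 0.149
```

```bash
for i in 1; do python3 -m jog '0 0 0 0 0 -2 0.005;0 0 0 0 0 -4 0.005;0 0 0 0 0 -4 0.005'; done; python3 g.py; python3 - <<'E'
from h import *
W=cam("wrist");cv2.imwrite("pics/w12.png",W["image"][:,:,::-1])
E
```

```text
t: 17.9
eef_pos: [0.6278, 0.2741, 0.1787]
tool_rot: [0.001, -0.017, 1.0, 0.001]
contact_force: [-0.0, -0.1, 0.8]
gripper_width: 0.151
t 17.9 pos [0.6278 0.2741 0.1787] alpha -178.0 q7 1.14 F [-0.  -0.1  0.8] T [ 0.07 -0.01 -0.29] w 0.151
```

View pics/w12.png

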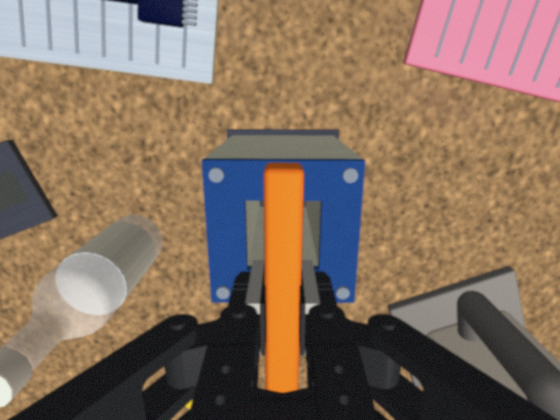

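Torque is rising to -0.29, and the bar is still straight in the jaws. Press on to confirm the stop.

```bash
python3 -m jog '0 0 0 0 0 -2 0.005;0 0 0 0 0 -3 0.005;0 0 0 0 0 -3 0.005'; python3 g.py;  python3 -m jog '0 0 0 0 0 -2 0.005;0 0 0 0 0 -3 0.005;0 0 0 0 0 -3 0.005'; python3 g.py
```

```text
t: 18.25
eef_pos: [0.6277, 0.2742, 0.1786]
tool_rot: [0.001, -0.043, 0.999, 0.0]
contact_force: [0.1, 1.0, 4.6]
gripper_width: 0.15
t 18.25 pos [0.6277 0.2742 0.1786] alpha -175.02 q7 1.19 F [0.1 1.  4.6] T [ 0.09 -0.14 -0.44] w 0.15
t: 18.55
eef_pos: [0.6276, 0.2742, 0.1785]
tool_rot: [0.001, -0.07, 0.998, 0.0]
contact_force: [0.6, 0.9, 5.1]
gripper_width: 0.15
t 18.55 pos [0.6276 0.2742 0.1785] alpha -172.0 q7 1.23 F [0.6 0.9 5.1] T [ 0.09 -0.12 -0.51] w 0.15
```

The torque climbed from 0.14 to 0.51 N m over 10° at constant rate, so the stem is at the hard stop. Next I'll back off within the play to unload, then draw out.

```bash
python3 -m jog '0 0 0 0 0 3 0.005;0 0 0 0 0 6 0.005;0 0 0 0 0 9 0.005;0 0 0 0 0 9 0.005'; python3 g.py;  python3 -m jog '0 0 0 0 0 2 0.005;0 0 0 0 0 4 0.005;0 0 0 0 0 4 0.005'; python3 g.py
```

```text
t: 18.95
eef_pos: [0.6274, 0.2744, 0.1783]
tool_rot: [0.001, 0.008, 1.0, 0.0]
contact_force: [0.3, -0.5, 5.4]
gripper_width: 0.151
t 18.95 pos [0.6274 0.2744 0.1783] alpha 179.03 q7 1.09 F [ 0.3 -0.5  5.4] T [ 0.03 -0.18 -0.08] w 0.151
t: 19.25
eef_pos: [0.6267, 0.274, 0.1768]
tool_rot: [-0.0, 0.043, 0.999, -0.0]
contact_force: [1.9, 0.2, -0.9]
gripper_width: 0.15
t 19.25 pos [0.6267 0.274  0.1768] alpha 175.12 q7 1.03 F [ 1.9  0.2 -0.9] T [ 0.19 -0.58 -0.01] w 0.15
```

```bash
python3 -m jog '0 0 0 0 0 2 0.005;0 0 0 0 0 4 0.005;0 0 0 0 0 4 0.005'; python3 g.py; python3 -m jog '0 0 -0.003 0 0 0 0.005;0 0 -0.006 0 0 0 0.005;0 0 -0.01 0 0 0 0.005;0 0 -0.014 0 0 0 0.005;0 0 -0.018 0 0 0 0.005'; python3 g.py
```

```text
t: 19.55
eef_pos: [0.6266, 0.274, 0.1768]
tool_rot: [-0.001, 0.077, 0.997, -0.0]
contact_force: [1.2, 0.3, -2.9]
gripper_width: 0.147
t 19.55 pos [0.6266 0.274  0.1768] alpha 171.13 q7 0.97 F [ 1.2  0.3 -2.9] T [ 0.18 -0.5   0.05] w 0.147
t: 20.05
eef_pos: [0.6267, 0.274, 0.1962]
tool_rot: [-0.0, 0.078, 0.997, -0.0]
contact_force: [-0.8, 0.3, -3.0]
gripper_width: 0.15
t 20.05 pos [0.6267 0.274  0.1962] alpha 171.06 q7 0.97 F [-0.8  0.3 -3. ] T [ 0.05 -0.03  0.02] w 0.15
```

```bash
python3 -m jog '0 0 -0.03 0 0 0 0.005;0 0 -0.065 0 0 0 0.005;0 0 -0.1 0 0 0 0.005;0 0 -0.14 0 0 0 0.005;0 0 -0.18 0 0 0 0.005'; python3 -m jog '0 0 -0.01 0 0 0 0.005;0 0 -0.01 0 0 0 0.005'; python3 g.py 0.6543 -0.0157 0.385 112.44; python3 - <<'E'
from h import *
import pickle
T=cam("top");S=cam("scene")
cv2.imwrite("pics/s13.png",S["image"][:,:,::-1]); crop(T,130,95,250,185,6,"t13.png")
W=cam("wrist");cv2.imwrite("pics/w13.png",W["image"][:,:,::-1]);pickle.dump((T,S,W),open("c13.pkl","wb"))
E
```

```text
t: 20.55
eef_pos: [0.6263, 0.2738, 0.3775]
tool_rot: [-0.0, 0.078, 0.997, -0.0]
contact_force: [0.7, 0.4, -2.4]
gripper_width: 0.149
t: 20.75
eef_pos: [0.6275, 0.2742, 0.3879]
tool_rot: [0.001, 0.078, 0.997, 0.001]
contact_force: [-0.3, 0.7, -3.6]
gripper_width: 0.152
t 20.75 pos [0.6275 0.2742 0.3879] alpha 171.05 q7 0.96 F [-0.3  0.7 -3.6] T [0.02 0.04 0.  ] w 0.152
shift [-0.0716 -0.2822  0.0024] turn [ 0.2  0.1 58.6]
```

View pics/s13.png

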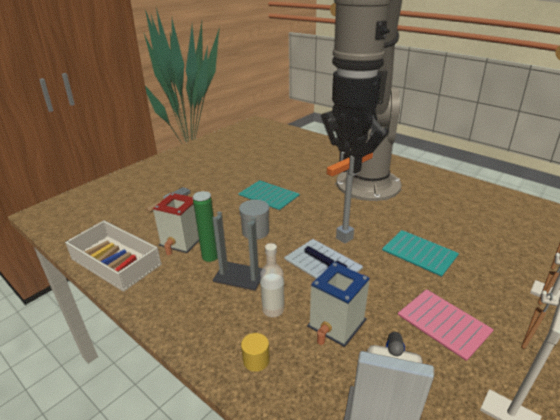

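View pics/t13.png

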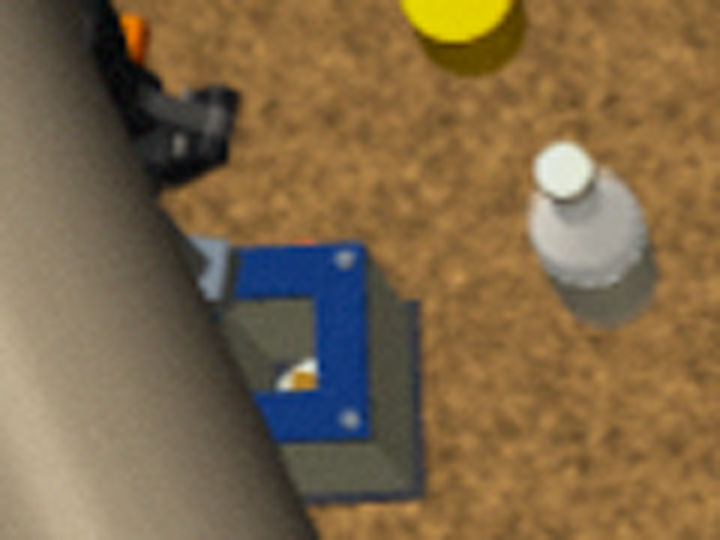

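View pics/w13.png

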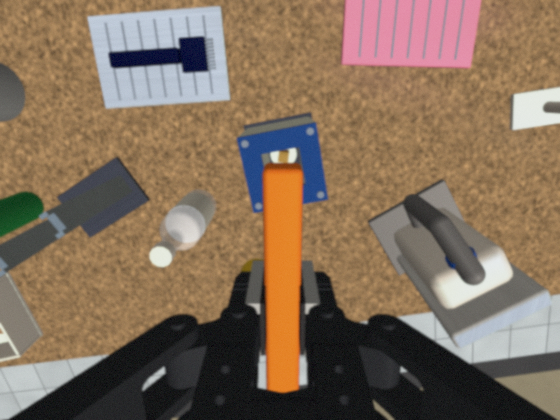

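The key is out, straight in the jaws; the comb is on the plate and everything else is standing. On the way back I'll put the camera over the box to check the stem.

```bash
python3 g.py 0.6575 0.201 0.385 112.44; python3 -m jog '-0.008 -0.012 0 0 0 8.4 0.005;-0.016 -0.025 0 0 0 16.8 0.005;-0.024 -0.038 0 0 0 25.2 0.005;-0.032 -0.052 0 0 0 33.6 0.005;-0.038 -0.063 0 0 0 42 0.005'; python3 g.py 0.6575 0.201 0.385 112.44
```

```text
t 20.9 pos [0.626  0.2738 0.3831] alpha 171.06 q7 0.96 F [-0.2 -0.  -2.9] T [ 0.02 -0.02  0.  ] w 0.153
shift [-0.0424 -0.067  -0.0019] turn [-0.2 -0.1 58.6]
t: 21.4
eef_pos: [0.6543, 0.2045, 0.3831]
tool_rot: [-0.001, 0.433, 0.901, -0.002]
contact_force: [-0.4, 0.1, -2.3]
gripper_width: 0.146
t 21.4 pos [0.6543 0.2045 0.3831] alpha 128.65 q7 0.38 F [-0.4  0.1 -2.3] T [ 0.   -0.01  0.01] w 0.146
shift [-0.0047  0.0003 -0.0019] turn [-0.2 -0.  16.2]
```

```bash
python3 -m jog '-0.002 0 0 0 0 8 0.005;-0.004 0 0 0 0 16.2 0.005;-0.004 0 0 0 0 16.2 0.005;-0.004 0 0 0 0 16.2 0.005'; python3 g.py 0.6543 -0.0157 0.385 112.44; python3 - <<'E'
from h import *
import pickle
c=cam("wrist");pickle.dump(c,open("cw14.pkl","wb"))
cv2.imwrite("pics/w14.png",c["image"][:,:,::-1]); u=proj(c,[.6275,.2741,.13]).astype(int)
crop(c,u[0]-60,max(u[1]-50,0),u[0]+60,u[1]+50,6,"w14c.png"); print(u)
x0,y0=u[0]-22,u[1]-22
big=cv2.resize(c["image"][y0:y0+44,x0:x0+44],None,fx=8,fy=8,interpolation=cv2.INTER_CUBIC).astype(int)
for th in (50,70,90):
    m=((big[...,0]-big[...,2]>th)).astype(np.uint8); n,l,st,ce=cv2.connectedComponentsWithStats(m); i=1+np.argmin(np.linalg.norm(ce[1:]-176,axis=1)+ (st[1:,4]<400)*1e4)
    pts=cv2.findNonZero((l==i).astype(np.uint8))[:,0].astype(float); uv=(pts+.5)/8-.5+[x0,y0]
    W=np.array([plane(c,p,.048)[:2] for p in uv]); r=cv2.minAreaRect((W*1e4).astype(np.float32)); print(th,W.mean(0).round(4),np.array(r[1])/1e4,r[2]%90)
im=c["image"].astype(int); blue=((im[...,2]>im[...,0]+50)&(im[...,2]>90)).astype(np.uint8); k=np.zeros_like(blue); k[max(u[1]-80,0):u[1]+80,u[0]-80:u[0]+80]=blue[max(u[1]-80,0):u[1]+80,u[0]-80:u[0]+80]
n,l,st,ce=cv2.connectedComponentsWithStats(k); i=1+np.argmax(st[1:,4]); W=np.array([plane(c,p,.13)[:2] for p in cv2.findNonZero((l==i).astype(np.uint8))[:,0].astype(float)]); r=cv2.minAreaRect((W*1e4).astype(np.float32)); print("blue",np.array(r[0])/1e4,np.array(r[1])/1e4,(r[2]+45)%90-45)
E
```

```text
t: 21.8
eef_pos: [0.6567, 0.203, 0.384]
tool_rot: [-0.001, 0.551, 0.834, -0.001]
contact_force: [-0.1, -1.1, -2.7]
gripper_width: 0.148
t 21.8 pos [0.6567 0.203  0.384 ] alpha 113.07 q7 0.13 F [-0.1 -1.1 -2.7] T [ 0.   -0.01 -0.03] w 0.148
shift [-0.2003 -0.0879 -0.0008] turn [-0.2  0.   0.6]
[283  97]
50 [0.6276 0.2742] [0.01347539 0.01338882] 72.73818969726562
70 [0.6276 0.2741] [0.01200382 0.01188374] 73.35302734375
90 [0.6276 0.2741] [0.01021255 0.01033979] 75.1461410522461
blue [0.62753755 0.27388933] [0.08811976 0.0881238 ] 1.9343417882919312
```

View pics/w14.png

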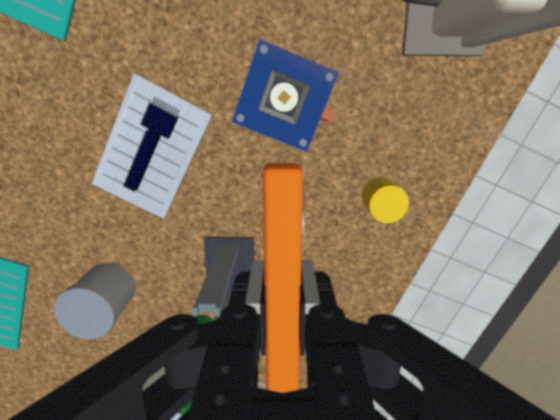

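View pics/w14c.png

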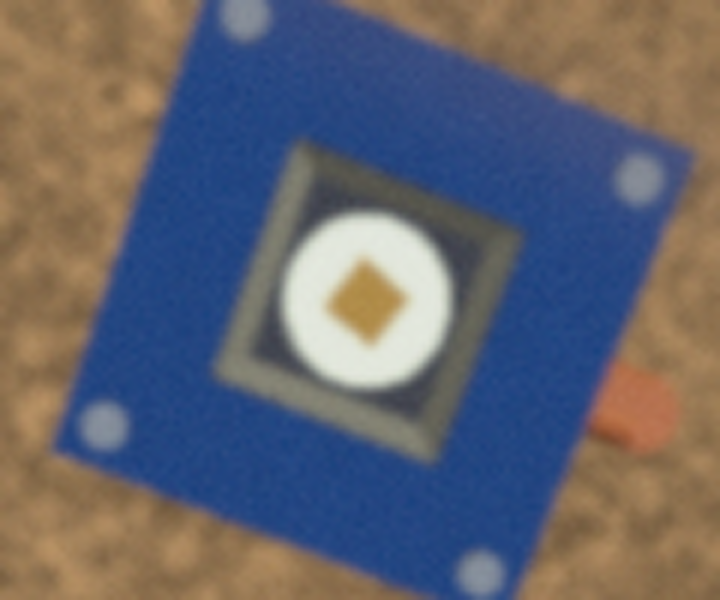

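The stem now lies at about 73°, which minus the box's about 1.8° is 1.24 rad: the open stop. Check how the bar sits in the jaws against the first lift.

```bash
python3 - <<'E'
import cv2,numpy as np
for f in("w9","w14"):
    im=cv2.imread(f"pics/{f}.png").astype(int); m=((im[...,2]>150)&(im[...,2]-im[...,0]>130)); m[:150]=0; m[:,:255]=0;m[:,310:]=0
    r=[]
    for y in (175,200,225,250,280,320,360): x=np.where(m[y])[0]; r.append((y,x.min(),x.max()))
    ys=np.where(m.any(1))[0]; print(f,ys.min(),ys.max(),r)
E
python3 -m jog '-0.035 -0.015 0 0 0 0.6 0.005;-0.075 -0.033 0 0 0 0.6 0.005;-0.115 -0.05 0 0 0 0.6 0.005;-0.155 -0.068 0 0 0 0.6 0.005;-0.185 -0.081 0 0 0 0.6 0.005'; python3 g.py 0.6543 -0.0157 0.385 112.44
```

```text
w9 168 391 [(175, np.int64(264), np.int64(301)), (200, np.int64(264), np.int64(301)), (225, np.int64(264), np.int64(301)), (250, np.int64(265), np.int64(300)), (280, np.int64(265), np.int64(300)), (320, np.int64(267), np.int64(298)), (360, np.int64(267), np.int64(298))]
w14 168 391 [(175, np.int64(264), np.int64(302)), (200, np.int64(264), np.int64(301)), (225, np.int64(265), np.int64(300)), (250, np.int64(265), np.int64(300)), (280, np.int64(265), np.int64(300)), (320, np.int64(267), np.int64(298)), (360, np.int64(267), np.int64(298))]
t: 22.35
eef_pos: [0.6538, -0.0027, 0.3857]
tool_rot: [0.0, 0.557, 0.83, -0.001]
contact_force: [0.6, -0.5, -2.9]
gripper_width: 0.15
t 22.35 pos [ 0.6538 -0.0027  0.3857] alpha 112.25 q7 0.42 F [ 0.6 -0.5 -2.9] T [-0.03 -0.07 -0.03] w 0.15
shift [-0.0122 -0.0045  0.0007] turn [-0.   0.1 -0.2]
```

The bar is seated exactly as before, so I'll return to the recorded pose.

```bash
python3 -m jog '-0.008 -0.003 0 0 0 0 0.005;-0.012 -0.004 0 0 0 -0.1 0.005;-0.012 -0.004 0 0 0 -0.1 0.005;-0.012 -0.004 0 0 0 -0.1 0.005;-0.012 -0.004 0 0 0 -0.1 0.005'; python3 g.py 0.6543 -0.0157 0.20 112.44
```

```text
t: 22.85
eef_pos: [0.6554, -0.0097, 0.3855]
tool_rot: [-0.0, 0.555, 0.832, 0.0]
contact_force: [0.8, 0.1, -2.9]
gripper_width: 0.149
t 22.85 pos [ 0.6554 -0.0097  0.3855] alpha 112.53 q7 0.44 F [ 0.8  0.1 -2.9] T [ 0.04  0.05 -0.04] w 0.149
shift [-0.0053 -0.0033  0.1854] turn [-0.  -0.   0.1]
```

```bash
python3 -m jog '-0.003 -0.002 0.02 0 0 0 0.005;-0.005 -0.003 0.05 0 0 0 0.005;-0.005 -0.003 0.08 0 0 0 0.005;-0.005 -0.003 0.12 0 0 0 0.005;-0.005 -0.003 0.155 0 0 0 0.005'; python3 -m jog '0 0 0.005 0 0 0 0.005;0 0 0.01 0 0 0 0.005;0 0 0.01 0 0 0 0.005;0 0 0.01 0 0 0 0.005'; python3 g.py 0.6543 -0.0157 0.19 112.44
```

```text
t: 23.35
eef_pos: [0.6542, -0.016, 0.2291]
tool_rot: [-0.0, 0.556, 0.831, 0.0]
contact_force: [0.4, 0.6, -2.5]
gripper_width: 0.154
t: 23.75
eef_pos: [0.6557, -0.0175, 0.2229]
tool_rot: [0.001, 0.557, 0.831, 0.001]
contact_force: [-0.2, 0.0, -2.1]
gripper_width: 0.148
t 23.75 pos [ 0.6557 -0.0175  0.2229] alpha 112.35 q7 0.49 F [-0.2  0.  -2.1] T [-0.   -0.02 -0.04] w 0.148
shift [ 0.0022 -0.0007  0.0329] turn [ 0.2  0.1 -0.1]
```

```bash
python3 -m jog '0.001 -0.0005 0.012 0 0 -0.1 0.005;0.0015 -0.0005 0.024 0 0 -0.1 0.005;0.0015 -0.0005 0.036 0 0 -0.1 0.005;0.0015 -0.0005 0.036 0 0 -0.1 0.005;0.0015 -0.0005 0.036 0 0 -0.1 0.005'; python3 -m jog '0 0 0 0 0 0 0.005;0 0 0 0 0 0 0.005'; python3 g.py 0.6543 -0.0157 0.167 112.44; python3 - <<'E'
from h import *
W=cam("wrist");cv2.imwrite("pics/w15.png",W["image"][:,:,::-1])
c=cam("scene"); crop(c,180,140,300,300,4,"s15.png")
E
```

```text
t: 24.25
eef_pos: [0.6531, -0.0164, 0.1841]
tool_rot: [-0.0, 0.556, 0.831, -0.0]
contact_force: [0.1, -0.5, -2.2]
gripper_width: 0.151
t: 24.45
eef_pos: [0.6538, -0.0164, 0.1853]
tool_rot: [0.0, 0.556, 0.831, 0.0]
contact_force: [-0.0, 1.0, -2.2]
gripper_width: 0.151
t 24.45 pos [ 0.6538 -0.0164  0.1853] alpha 112.44 q7 0.51 F [-0.   1.  -2.2] T [-0.04 -0.02  0.02] w 0.151
shift [0.0005 0.0007 0.0183] turn [ 0.1  0.  -0. ]
```

View pics/w15.png

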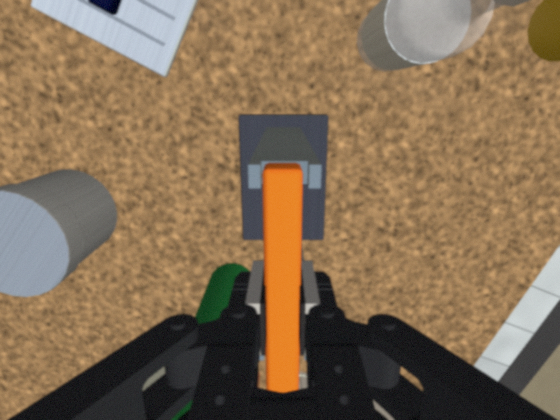

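View pics/s15.png

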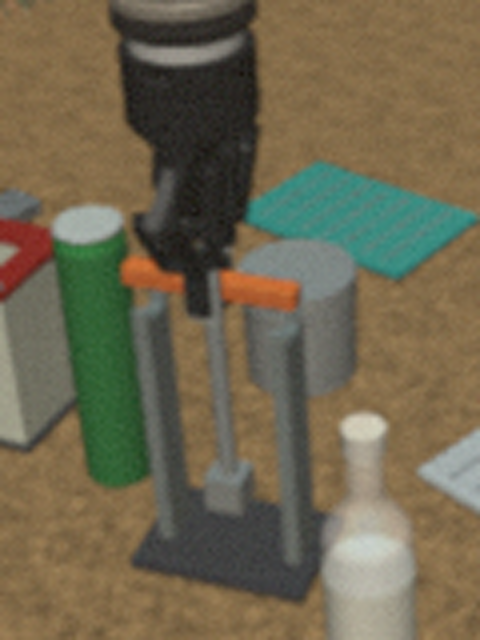

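The bar (cols 264–302) is centred over the notch (prongs at 247–260 and 308–322). Lower into it.

```bash
python3 -m jog '0.0005 0.0005 0.005 0 0 0 0.005;0.0005 0.0005 0.01 0 0 0 0.005;0.0005 0.0005 0.014 0 0 0 0.005;0.0005 0.0005 0.018 0 0 0 0.005;0.0005 0.0005 0.018 0 0 0 0.005'; python3 g.py 0.6543 -0.0157 0.166 112.44;python3 -m jog '0 0 0 0 0 0 0.005;0 0 0 0 0 0 0.005'; python3 g.py 0.6543 -0.0157 0.166 112.44
```

```text
t: 25.05
eef_pos: [0.6535, -0.0157, 0.1663]
tool_rot: [-0.0, 0.556, 0.831, -0.0]
contact_force: [0.6, -0.4, -2.4]
gripper_width: 0.149
t 25.05 pos [ 0.6535 -0.0157  0.1663] alpha 112.44 q7 0.51 F [ 0.6 -0.4 -2.4] T [-0.   -0.02 -0.02] w 0.149
shift [-0.0003  0.0007  0.0003] turn [-0. -0. -0.]
t: 25.25
eef_pos: [0.6536, -0.0156, 0.1667]
tool_rot: [-0.0, 0.556, 0.831, -0.0]
contact_force: [0.4, 0.1, -2.5]
gripper_width: 0.153
t 25.25 pos [ 0.6536 -0.0156  0.1667] alpha 112.44 q7 0.51 F [ 0.4  0.1 -2.5] T [ 0.03 -0.04 -0.02] w 0.153
shift [-0.0003  0.0006  0.0007] turn [-0. -0.  0.]
```

```bash
python3 -m jog '0 0.0005 0.0005 0 0 0 0.005;0 0.0005 0.001 0 0 0 0.005;0 0.0005 0.001 0 0 0 0.005'; python3 g.py 0.6543 -0.0157 0.166 112.44
```

```text
t: 25.55
eef_pos: [0.6542, -0.0154, 0.166]
tool_rot: [0.0, 0.556, 0.831, 0.0]
contact_force: [-0.5, 0.3, -0.6]
gripper_width: 0.15
t 25.55 pos [ 0.6542 -0.0154  0.166 ] alpha 112.44 q7 0.51 F [-0.5  0.3 -0.6] T [0.04 0.12 0.06] w 0.15
shift [-0.0003 -0.0001  0.    ] turn [ 0. -0.  0.]
```

Weight is going onto the cradle (-2.5 to -0.6 N), so one more small step, then release gently to 0.03 and then 0.06.

```bash
python3 -m jog '0 0 0.0005 0 0 0 0.005;0 0 0.0005 0 0 0 0.005;0 0 0.0005 0 0 0 0.03;0 0 0.0005 0 0 0 0.05;0 0 0.0005 0 0 0 0.06'; python3 -m jog '0 0 0 0 0 0 0.06;0 0 0 0 0 0 0.06;0 0 0 0 0 0 0.06;0 0 0 0 0 0 0.06'; python3 g.py; python3 - <<'E'
from h import *
W=cam("wrist");cv2.imwrite("pics/w16.png",W["image"][:,:,::-1])
c=cam("scene"); crop(c,180,140,300,300,4,"s16.png")
E
```

```text
t: 26.05
eef_pos: [0.6542, -0.0155, 0.1651]
tool_rot: [0.0, 0.556, 0.831, 0.0]
contact_force: [0.3, 0.9, 0.7]
gripper_width: 0.652
t: 26.45
eef_pos: [0.6541, -0.0154, 0.1652]
tool_rot: [0.0, 0.556, 0.831, 0.0]
contact_force: [0.1, 0.2, -0.0]
gripper_width: 0.703
t 26.45 pos [ 0.6541 -0.0154  0.1652] alpha 112.45 q7 0.51 F [ 0.1  0.2 -0. ] T [ 0.   -0.03  0.06] w 0.703
```

View pics/w16.png

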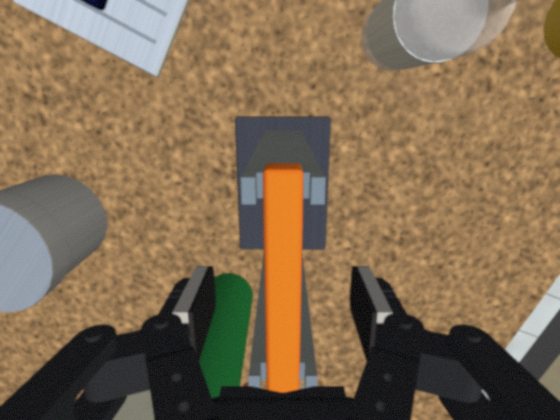

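View pics/s16.png

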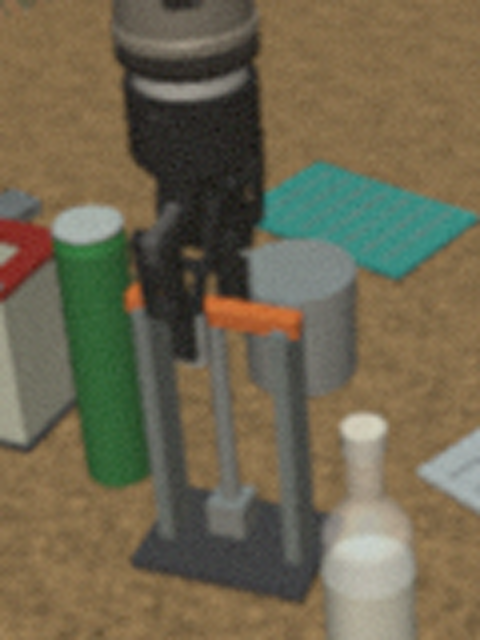

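The bar lies in both notches, the pads are clear, and the hang matches the first picture. Next I'll rise straight up and move away.

```bash
python3 -m jog '0 0 -0.01 0 0 0 0.06;0 0 -0.03 0 0 0 0.06;0 0 -0.06 0 0 0 0.06;0 0 -0.1 0 0 0 0.06;0 0 -0.14 0 0 0 0.06'; python3 -m jog '0 0 -0.04 0 0 0 0.06;0 0.03 -0.05 0 0 0 0.06;0 0.07 -0.05 0 0 0 0.06;0 0.11 -0.05 0 0 0 0.06;0 0.11 -0.05 0 0 0 0.06';python3 -m jog '0 0.04 0 0 0 0 0.06;0 0.04 0 0 0 0 0.06;0 0.04 0 0 0 0 0.06;0 0.04 0 0 0 0 0.06;0 0.04 0 0 0 0 0.06'; python3 g.py; python3 - <<'E'
from h import *
S=cam("scene");T=cam("top");cv2.imwrite("pics/s17.png",S["image"][:,:,::-1]);cv2.imwrite("pics/t17.png",T["image"][:,:,::-1])
crop(S,150,180,290,320,4,"s17c.png")
E
```

```text
t: 27.05
eef_pos: [0.6538, -0.0156, 0.3072]
tool_rot: [-0.0, 0.556, 0.831, -0.0]
contact_force: [0.3, 0.7, -0.2]
gripper_width: 0.702
t: 27.55
eef_pos: [0.7585, 0.0308, 0.3528]
tool_rot: [-0.001, 0.554, 0.832, -0.0]
contact_force: [-0.2, 0.4, -0.9]
gripper_width: 0.703
t: 28.05
eef_pos: [0.7923, 0.0409, 0.3569]
tool_rot: [0.001, 0.556, 0.831, 0.0]
contact_force: [-0.4, -0.3, -0.2]
gripper_width: 0.707
t 28.05 pos [0.7923 0.0409 0.3569] alpha 112.39 q7 0.41 F [-0.4 -0.3 -0.2] T [ 0.02  0.04 -0.02] w 0.707
```

View pics/s17.png

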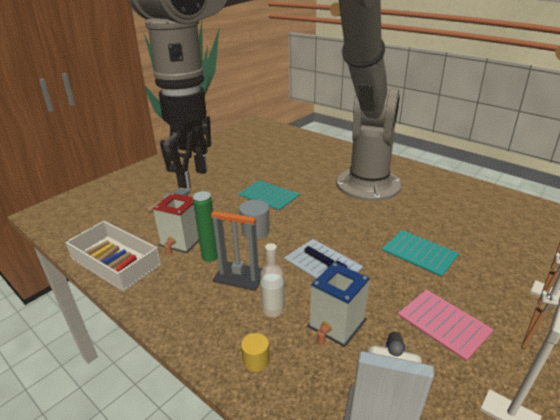

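View pics/t17.png

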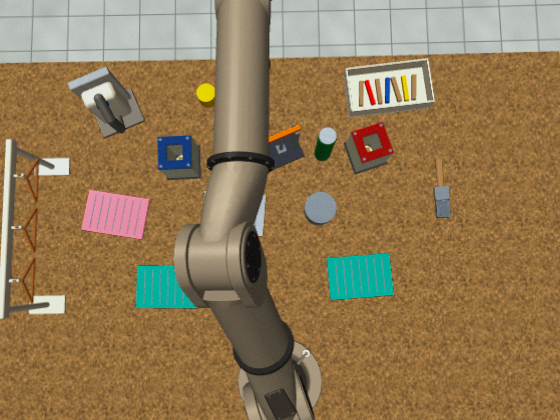

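View pics/s17c.png

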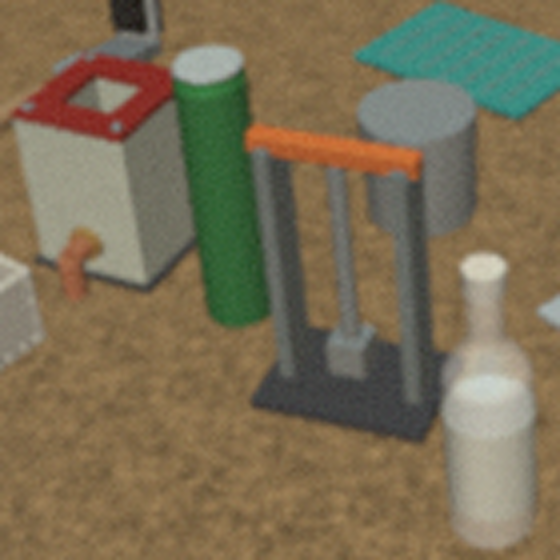

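The key hangs as at the start: bar (247–420, 128–175), socket (350,355), matching the first picture. The comb is on the plate, the red box is untouched, and everything else is where it was. The arm is clear and still, so I'm handing in.

```bash
python3 -c "
from station import workorder, status
o=status.get_obs(); print(o['t'],abs(o['joint_vel']).max())
print(workorder.hand_in())"
```

```text
28.15 0.007551463884014178
the job is handed in; nothing more can be done
None
```

The job is done and handed in at about 28 s of the 70 s allowed.

- **Comb:** I laid it flat on the aluminium plate and let go. Later pictures show it wholly inside the plate's outline.
- **Stem:** I took the key from the cradle, lowered it onto the blue stem without touching the box, and turned it anticlockwise. The torque rose from 0.14 to 0.51 N m as I kept turning, which showed the stop. Looking down the shaft afterwards, the stem stood at about 73° against box sides at about 1.8°, or about 1.24 rad, with the stop at 1.25.
- **Key:** I drew it out and hung it back in the cradle. It sits in both notches and looks the same as in the first picture.
- **Everything else:** The red box, tin, spray can, bottle and brush looked unmoved in the last pictures. The arm was clear and nearly still when I handed in.

**Disagreements:**
- The key turned about 7° further than I expected before the torque rose. I took this as give in the grip, since the stem picture agrees with the stop.
- The top and wrist cameras differed by 1 to 2 mm throughout.
- I mistyped one sideways shift while carrying the comb in the air, about 15 mm off, and corrected it before lowering.

The final top view had the plate mostly hidden by the arm, so the last check of the comb comes from the scene camera.

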